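# Turn a covered tin over onto its drip tray

## Robot

A 6-joint arm with a two-finger parallel gripper is mounted at the origin on the work surface. World frame = base frame: x ahead of the robot, y to its left, z up, the work surface at z = 0. Lengths are in m, angles in rad, forces in N, time in s.
With the tool pointing down it reaches from about 0.275 to 0.825 m from the base axis. Payload 5.2 kg.
Tool frame: the origin (TCP) lies midway between the tips of the shut fingers; the grasp point (between the pads) lies 19 mm behind it (bot.grip_point_offset is the distance from the TCP to the grasp point, in m); z points along the fingers, y is the direction in which the jaws open and shut (so a half turn about z gives the same grasp; the last joint's range is limited). The gripper opens to 93 mm and grips with 3 to 60 N. Pads are 15 mm wide; open, the fingers measure 128 mm over their backs; the gripper's body (75 mm by 188 mm) begins 65 mm behind the grasp point.
Start: joints at [-1.337, 0.259, 1.535, -0, 1.348, -0.203], TCP at [0.233, -0.498, 0.219] pointing down, gripper open.
Joint ranges: [-3.14, 3.14], [-0.91, 2.08], [0.19, 2.58], [-1.22, 4.36], [0.22, 2.71], [-3.12, 3.12]. Speed limits (rad/s): [2.57, 2.57, 3.14, 3.14, 3.14, 3.14].

## Interface

Orientations are given as a unit quaternion [x, y, z, w].
In Python, from station import bot, capture, order gives the robot as it stands.
- The arm moves only by the tool arm_command, never from a script. Its argument "deltas" is a list of rows, each an object of numbers: "dx", "dy", "dz": the shift along the world's x, y, z scaled (see below); "wx", "wy", "wz": the turn, a rotation vector about the world's x, y, z scaled (see below); "gripper": the opening, from 0 (shut) to 1 (fully open). In form: [{"dx": .., "dy": .., "dz": .., "wx": .., "wy": .., "wz": .., "gripper": ..}, ...]. A call has 1 to 5 rows; each row is the pose to reach, as a shift and turn from the pose commanded when the call began, turning the shorter way round; what a row does not reach only later rows make up. The controller multiplies each number of a shift by 20 cm and each number of a turn by 180 degrees. A row lasts 1/12 s, in which the tool goes at most 41.7 mm and 7.16 degrees, less where a joint would pass 70% of its speed; a pose out of reach is approached as far as the arm can. A call with a number of a shift or a turn outside -1 to 1 is refused whole. A call with a gripper value outside its range is refused whole. The fingers move at their own pace and stop on an object; the grip force is fixed at half the most. Time passes only in rows, so rows that repeat a pose let the fingers close. It gives the time, the measured TCP pose, the force and the opening at its end, in the units of the state.
- bot.get_obs(): the state, without advancing time (a new reading comes with each control period).
- capture(name): name is "scene" or "top" or "wrist"; returns a dict with "color" (480x640x3 uint8, red, green, blue), "fov_y" (degrees; the focal length in pixels is half the picture's height over the tangent of half this angle, whatever the lens; pixels are square), "cx", "cy" (the principal point, pixels), "pose" (4x4, takes a point from camera to world coordinates). Camera axes: x right, y down, z forward; pixel columns grow to the right and rows downward; lengths in m; the calibration is good to about 2 mm. A picture is of the moment at which its call begins. There is no depth.
- order.hand_in(): hands the job in, once; it reports no verdict.
The state is a dict: "t": time; "joint_pos": joint angles; "qvel": joint speeds; "effort": joint torques, N m; "eef_pos": TCP position; "orientation": TCP orientation; "wrist_force": force on the tool from outside, world axes, zero at the start; "wrist_torque": the same for the moment, N m; "opening": finger opening in m.
Only numpy, scipy, OpenCV 4.12 (cv2) and the standard library are available. Lean on these libraries where they do the work, as an engineer would, in place of code of your own. Each camera call takes 0.05 s, during which the arm holds its last target.

## Task

Under the front edge of the wire shelf an oily oblong tin stands mouth up, covered by its drip tray turned face down. Bring the two out and turn them over together, never letting them come apart and not dropping them, so that the tin stands mouth down on the tray to drain, and leave them so, flat and still, in the middle of the drip pan. Leave the can, bottle and grease tin where they are.

Things in the scene. Friction and masses are not known exactly. Their poses are not given: they have to be found in the camera images.
- tin_mid (a point): centre of the lower piece of the pair: plain grey steel oblong open tin, 90 (x) x 56 (y) x 46 mm high (z), walls 4 mm, about 0.2 kg. Point half-way up; z points out of its mouth. It starts on the table under the front of the wire shelf, mouth up, x within 20 degrees of straight to the robot's left (+y). The pair also stands steadily on its 56 x 76 mm end, joint upright.
- tray_mid (a point): centre of the upper piece: plain bright aluminium drip tray, same 90 x 56 mm outline, 30 mm deep, about 0.15 kg. Starts face down on the tin, sides flush; pair 76 mm high. Point half-way up (15 mm from the joint); z from its mouth to its closed bottom, up at first
- tin: the same tin; origin at the centre of its underside, axes as tin_mid
- tray: the same tray; origin in its mouth, level with the joint (46 mm up at first), axes as tray_mid. A lip enters the tin's mouth 8 mm with 2 mm play: no sideways slip, but nothing holds the two together along z unless both are gripped (across the 56 mm width, pads straddling the joint; 40 to 60 N is harmless) or rest on something
- rack: fixed wire-deck riser shelf, 220 deep (x) x 370 wide (y) x 200 mm high, 16 mm corner posts, open all round below; origin on the table under its centre, x to the robot's left within 9 degrees; rails' underside 184 mm up. Cans up to 100 mm tall stand on its rear half. Its deck overhangs the pair, so the gripper must come from its front (the robot's right), leaning some 40 to 45 degrees.
- pan_mid (a point): middle of the floor of the fixed steel drip pan, a shallow rectangle 170 (x) x 150 (y) mm on the table to the right of the wire shelf; floor 4 mm and rim 9 mm above the table (inside 162 x 142 mm)
- bin: fixed grey open bin of brass fittings, 130 (x) x 100 (y) x 45 mm high, on the table in front of the robot, between the wire shelf and the pan; origin under its centre
- can: bystander can, 62 mm diameter, 100 mm tall, under the wire shelf at one end, beside the pair; origin under its centre
- bottle: bystander bottle, 56 mm diameter, 150 mm tall, under the wire shelf at the other end; origin under its centre
- grease: bystander flat round dark steel grease tin, 72 mm diameter, 40 mm high, on the table in front of the wire shelf; origin under its centre
There are look-alikes about, which are no part of the job. What is shaped like the tin but orange or red is not meant.

How it is judged:
By the outcome, as a careful person would: the job done as asked, in the order asked, and still so for the second after the job is handed in, with the robot touching nothing.
It also fails if it takes over 62 s, if anything falls off the work surface, if the arm or the gripper's body presses on something with over 40 N, if the wrist force passes 120 N, or if a joint passes its speed limit or range.

## Working session

There is one attempt and no reset: what is moved stays moved. The work goes in short steps, Python scripts to look and compute and a tool call to move; the robot and the scene stay as the last step left them, time stands still between calls to the robot, and variables do not carry over. Pictures are saved under pics/ and viewed, and the job is handed in when it is done.

Besides the shell and the picture viewer there is one more tool, called after "Request:" as a command line: name --argument value ..., lists and objects as JSON in quotes. arm_command: Moves the arm, as the interface text tells. Its arguments: {"type":"object","properties":{"deltas":{"type":"array"}},"required":["deltas"]}

```bash
ls; mkdir -p pics
python3 - <<'E'
from station import bot,capture,order
import cv2,numpy as np
o=bot.get_obs();print(o, bot.grip_point_offset)
for n in ["scene","top","wrist"]:
    c=capture(n);cv2.imwrite(f"pics/{n}0.png",c["color"][:,:,::-1]);print(n,c["fov_y"],c["cx"],c["cy"],np.round(c["pose"],4).tolist())
E
```

```text
pics
{'t': 0.0, 'joint_pos': array([-1.33677064e+00,  2.59360899e-01,  1.53606470e+00,  1.49823632e-05,
        1.34794954e+00, -2.02831871e-01]), 'qvel': array([-0.00163547,  0.00032598,  0.00101263, -0.00063115, -0.00011235,
       -0.00204073]), 'effort': array([-2.20077847e-03, -4.37309432e+01, -2.84002662e+01,  7.15718069e-02,
        4.17928048e-02, -1.52172156e-04]), 'eef_pos': array([ 0.23258879, -0.49782468,  0.21781542]), 'orientation': array([ 9.76239104e-01,  2.16694297e-01, -6.59649676e-06, -8.91248404e-04]), 'wrist_force': array([-0.18472268,  0.45912386, -1.36807373]), 'wrist_torque': array([0.04790888, 0.00941902, 0.01042534]), 'opening': 0.09277256768404538} 0.0188
scene 44.97921991380944 327.2299941938723 235.8128100942363 [[-0.2453, 0.5305, -0.8115, 1.422], [0.9693, 0.1498, -0.1951, 0.314], [0.0181, -0.8344, -0.5509, 0.6793], [0.0, 0.0, 0.0, 1.0]]
top 51.766289392463776 321.95580644546516 239.61591452083604 [[-0.0221, -0.9955, 0.0922, 0.4327], [-0.9997, 0.0232, 0.0112, 0.1002], [-0.0133, -0.0919, -0.9957, 1.2167], [0.0, 0.0, 0.0, 1.0]]
wrist 60.12267797980118 321.07306364217243 242.6612602282693 [[0.4231, -0.8644, -0.2718, 0.3083], [-0.9061, -0.4043, -0.1248, -0.463], [-0.002, 0.2991, -0.9542, 0.3835], [0.0, 0.0, 0.0, 1.0]]
```

View pics/scene0.png

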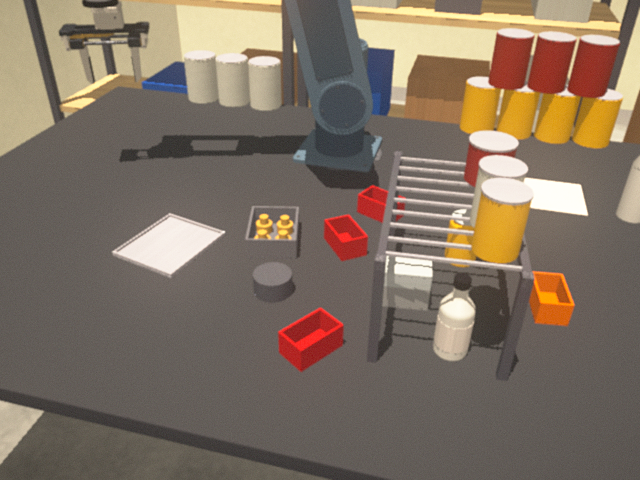

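View pics/top0.png

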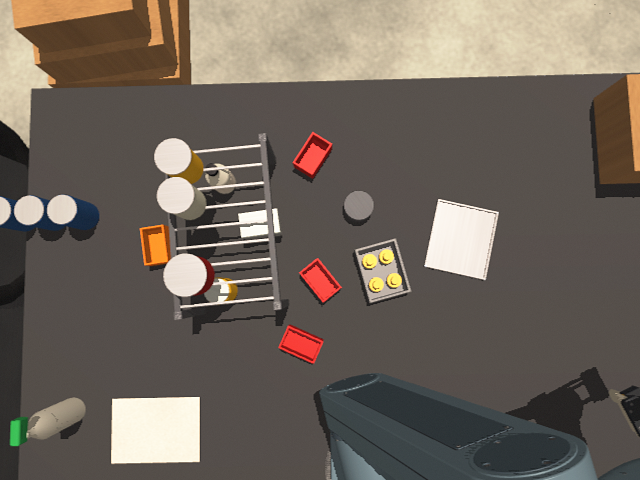

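View pics/wrist0.png

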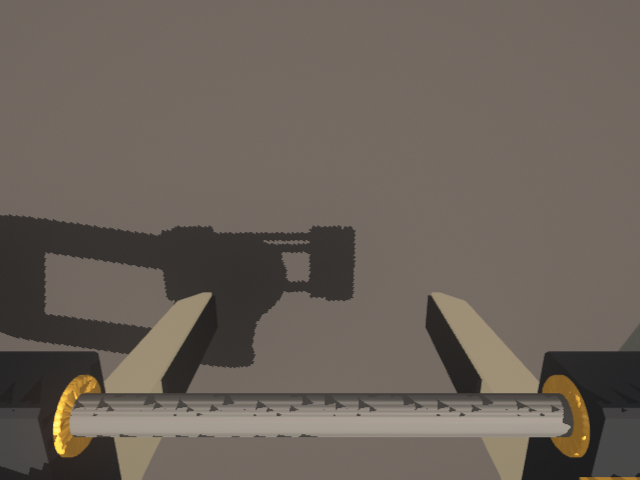

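Scene view: rack on the right, with the pair pale under it at about (408,282). Top view: the pair is at about (260,224), the pan at (462,240), the bin at (382,271) and the grease tin at (358,207). I'll enlarge both.

```bash
cat > h.py <<'E'
import cv2,numpy as np
from station import bot,capture,order
def f(c): return 240/np.tan(np.radians(c["fov_y"]/2))
def ray(c,u,v,z):
    d=c["pose"][:3,:3]@np.array([(u-c["cx"])/f(c),(v-c["cy"])/f(c),1]);o=c["pose"][:3,3]
    return o+d*(z-o[2])/d[2]
def proj(c,p):
    q=c["pose"][:3,:3].T@(np.array(p)-c["pose"][:3,3]);return c["cx"]+f(c)*q[0]/q[2],c["cy"]+f(c)*q[1]/q[2]
def crop(c,x0,y0,x1,y1,k,name):
    im=cv2.resize(c["color"][y0:y1,x0:x1],None,fx=k,fy=k,interpolation=cv2.INTER_CUBIC);cv2.imwrite("pics/"+name,im[:,:,::-1])
E
python3 - <<'E'
from h import *
c=capture("top");crop(c,140,120,300,330,2.8,"t1.png")
crop(c,140,120,300,240,5,"t1b.png")
s=capture("scene");crop(s,340,150,540,390,2.5,"s1.png")
E
```

```text
(no output)
```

View pics/t1.png

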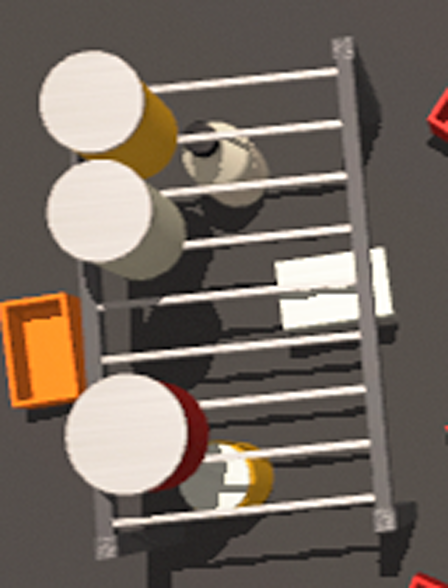

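View pics/t1b.png

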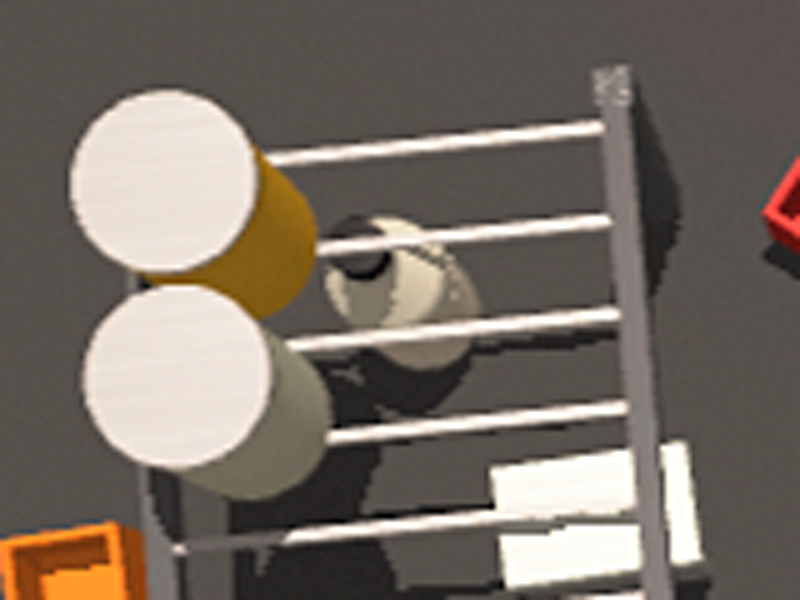

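View pics/s1.png

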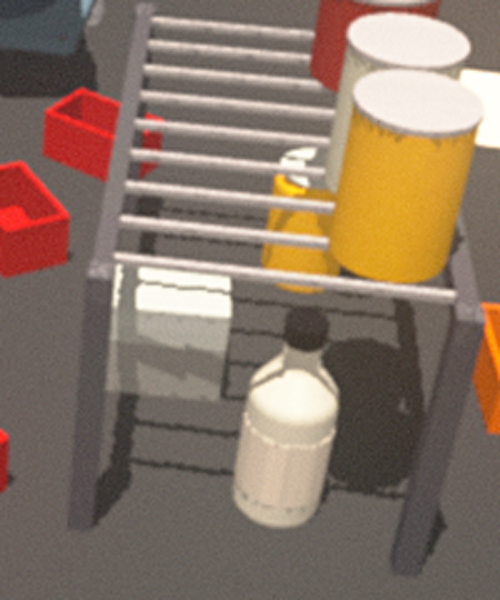

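Enlarged top view: the tray's lid corners are at about (238.2,213.6), (277,208), (280.4,232.4) and (241.4,238) px, under the front rail.

Run:
```python
from h import *
c=capture("top");s=capture("scene")
P=np.array([ray(c,u,v,.076) for u,v in [(238.2,213.6),(277,208),(280.4,232.4),(241.4,238)]])
print(P.round(4),"ctr",P.mean(0).round(4))
e=(P[0]-P[1]+P[3]-P[2])/2;w=(P[0]-P[3]+P[1]-P[2])/2
print("len",np.linalg.norm(e),"wid",np.linalg.norm(w),"ang x",np.degrees(np.arctan2(e[1],e[0])),"from w",np.degrees(np.arctan2(w[1],w[0]))+90)
print("lid centre in scene", proj(s,P.mean(0)), [np.round(proj(s,p),1).tolist() for p in P])
# rack top corner posts z=.2 
k=2.8
for n,(u,v) in dict(fr_far=(342,48),fr_near=(385,520),bk_near=(107,548)).items(): print(n,ray(c,u/k+140,v/k+120,.2).round(3))
im=c["color"].astype(int)
hsv=cv2.cvtColor(c["color"],cv2.COLOR_RGB2HSV)
def blob(m,x0,y0,x1,y1,z,n):
    mm=np.zeros(m.shape,np.uint8);mm[y0:y1,x0:x1]=m[y0:y1,x0:x1]
    cs=max(cv2.findContours(mm,0,2)[0],key=cv2.contourArea);r=cv2.minAreaRect(cs);b=cv2.boxPoints(r)
    Q=np.array([ray(c,u+0,v,z) for u,v in b]);print(n,r,Q.mean(0).round(4),"sides",np.linalg.norm(np.diff(Q,axis=0),axis=1).round(3));d=Q[1]-Q[0];print(np.degrees(np.arctan2(d[1],d[0])))
blob((hsv[:,:,2]>150).astype(np.uint8)*255,410,180,510,300,.009,"pan")
blob(((hsv[:,:,2]>90)).astype(np.uint8)*255,345,230,415,310,.045,"bin")
g=cv2.cvtColor(c["color"],cv2.COLOR_RGB2GRAY)
print("grease",ray(c,358.5,206.5,.04))
print("can,bottle approx",ray(c,230,285,.1), ray(c,152/1,0,.1)[:0], ray(c,140+360/5,120+250/5,.15))
for r in [(320,281,.03),(313,155,.03),(301,344,.03)]: print("red",ray(c,*r).round(3))
crop(c,400,180,520,300,5,"pan.png")
```

```text
[[0.6038 0.307  0.076 ]
 [0.6148 0.2162 0.076 ]
 [0.5574 0.2091 0.076 ]
 [0.5465 0.3    0.076 ]] ctr [0.5806 0.2581 0.076 ]
len 0.091469870018182 wid 0.05783002689669275 ang x 96.89179848829482 from w 97.04904831341946
lid centre in scene (np.float64(407.0501873183916), np.float64(263.2948932224133)) [[433.6, 275.5], [380.4, 270.7], [381.9, 251.7], [432.7, 256.2]]
fr_far [0.747 0.233 0.2  ]
fr_near [0.393 0.205 0.2  ]
bk_near [0.378 0.409 0.2  ]
pan ((461.52655029296875, 238.87405395507812), (63.1937141418457, 69.68303680419922), 11.888657569885254) [ 0.539  -0.2272  0.009 ] sides [0.172 0.154 0.172]
-14.16193131439925
bin ((382.8349304199219, 270.1875915527344), (56.73517608642578, 44.001224517822266), 74.24882507324219) [ 0.4657 -0.0287  0.045 ] sides [0.105 0.134 0.104]
-75.54147737826558
grease [0.61948089 0.02390808 0.04      ]
can,bottle approx [0.4382345  0.32225467 0.1       ] [] [0.69096785 0.35077921 0.15      ]
red [0.443 0.12  0.03 ]
red [0.751 0.131 0.03 ]
red [0.296 0.169 0.03 ]
```

View pics/pan.png

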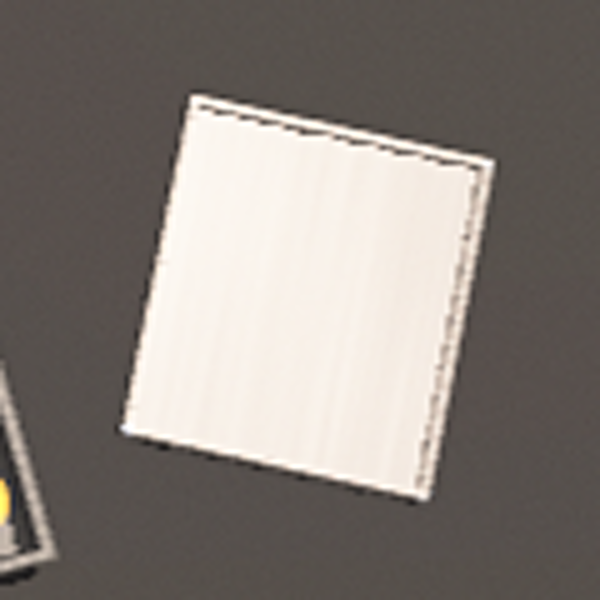

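The pair's centre is at (0.581, 0.258) with its x axis 7° past +y. The lid measures 91×58 mm against 90×56, and the corners agree with the scene view. The pan's centre is at (0.539, -0.227), measuring 172×154 mm. Next is a helper that turns target poses into move numbers.

```bash
cat > t.py <<'E'
import sys
from h import *
from scipy.spatial.transform import Rotation as Ro
G=bot.grip_point_offset
# tool pose from grasp point, heading angle of the 'object x' (deg from world x), lean deg (+ = points along heading)
def tool(g,head,lean,back=0):
    h=np.radians(head);l=np.radians(lean)
    hv=np.array([np.cos(h),np.sin(h),0])
    z=np.sin(l)*hv+np.array([0,0,-np.cos(l)])
    y=np.array([np.sin(h),-np.cos(h),0]);x=np.cross(y,z)
    return np.array(g)+z*(G-back),Ro.from_matrix(np.c_[x,y,z])
def show(p,R):
    o=bot.get_obs();R0=Ro.from_quat(o["orientation"]);d=p-o["eef_pos"];w=(R*R0.inv()).as_rotvec()
    print("t %.2f"%o["t"],"d(scaled)",(d/.2).round(3),"w(scaled)",(w/np.pi).round(3),"| mm",(d*1e3).round(1),"deg",np.degrees(w).round(1),"F",o["wrist_force"].round(1),"open %.4f"%o["opening"],"q",o["joint_pos"].round(2))
if __name__=="__main__":
    a=[float(v) for v in sys.argv[1:]]
    show(*tool(a[:3],*a[3:]))
E
python3 t.py .581 .258 .046 97 45 .13
```

```text
t 0.35 d(scaled) [ 1.79   3.391 -0.469] w(scaled) [ 0.233 -0.129  0.378] | mm [357.9 678.2 -93.8] deg [ 41.9 -23.3  68. ] F [-0.2 -0.3  0.1] open 0.0930 q [-1.34  0.26  1.54 -0.    1.35 -0.2 ]
```

Request:
arm_command --deltas '[{"dx":0.09,"dy":0.18,"dz":0.06,"wz":0.035,"gripper":1},{"dx":0.18,"dy":0.36,"dz":0.1,"wz":0.07,"gripper":1},{"dx":0.27,"dy":0.54,"dz":0.12,"wz":0.105,"gripper":1},{"dx":0.36,"dy":0.72,"dz":0.12,"wz":0.14,"gripper":1},{"dx":0.45,"dy":0.9,"dz":0.12,"wz":0.175,"gripper":1}]'

```text
validation failed for argument at $.de...
```

```bash
python3 t.py .581 .258 .046 97 45 .13
```

```text
t 0.35 d(scaled) [ 1.79   3.391 -0.469] w(scaled) [ 0.233 -0.129  0.378] | mm [357.9 678.2 -93.8] deg [ 41.9 -23.3  68. ] F [-0.2 -0.3  0.1] open 0.0930 q [-1.34  0.26  1.54 -0.    1.35 -0.2 ]
```

Request:
arm_command --deltas '[{"dx":0.09,"dy":0.18,"dz":0.06,"wx":0,"wy":0,"wz":0.035,"gripper":1},{"dx":0.18,"dy":0.36,"dz":0.1,"wx":0,"wy":0,"wz":0.07,"gripper":1},{"dx":0.27,"dy":0.54,"dz":0.12,"wx":0,"wy":0,"wz":0.105,"gripper":1},{"dx":0.36,"dy":0.72,"dz":0.12,"wx":0,"wy":0,"wz":0.14,"gripper":1},{"dx":0.45,"dy":0.9,"dz":0.12,"wx":0,"wy":0,"wz":0.175,"gripper":1}]'

```text
t: 0.77
eef_pos: [0.3232, -0.3169, 0.243]
orientation: [0.88, 0.476, 0.0, 0.001]
wrist_force: [0.4, 0.5, -0.4]
opening: 0.0932
```

```bash
python3 t.py .581 .258 .046 97 45 .13
```

```text
t 0.77 d(scaled) [ 1.337  2.484 -0.592] w(scaled) [ 0.249 -0.058  0.212] | mm [ 267.4  496.9 -118.4] deg [ 44.7 -10.4  38.1] F [ 0.4  0.5 -0.4] open 0.0932 q [-1.02  0.06  1.71  0.    1.37 -0.44]
```

Tracking is good; continuing.

Request:
arm_command --deltas '[{"dx":0.09,"dy":0.18,"dz":0,"wx":0,"wy":0,"wz":0.037,"gripper":1},{"dx":0.18,"dy":0.36,"dz":0,"wx":0,"wy":0,"wz":0.075,"gripper":1},{"dx":0.27,"dy":0.54,"dz":0,"wx":0,"wy":0,"wz":0.112,"gripper":1},{"dx":0.36,"dy":0.72,"dz":0,"wx":0,"wy":0,"wz":0.15,"gripper":1},{"dx":0.45,"dy":0.9,"dz":0,"wx":0,"wy":0,"wz":0.188,"gripper":1}]'

```text
t: 1.18
eef_pos: [0.4131, -0.1365, 0.243]
orientation: [0.703, 0.711, 0.0, 0.0]
wrist_force: [0.6, -0.7, -0.4]
opening: 0.0929
```

```bash
python3 t.py .581 .258 .046 97 45 .13
```

```text
t 1.18 d(scaled) [ 0.887  1.582 -0.592] w(scaled) [0.25  0.017 0.033] | mm [ 177.4  316.4 -118.3] deg [44.9  3.1  6. ] F [ 0.6 -0.7 -0.4] open 0.0929 q [-0.58  0.03  1.75  0.    1.36 -0.59]
```

Request:
arm_command --deltas '[{"dx":0.09,"dy":0.16,"dz":0,"wx":0.037,"wy":0.003,"wz":0.005,"gripper":1},{"dx":0.18,"dy":0.32,"dz":0,"wx":0.075,"wy":0.005,"wz":0.01,"gripper":1},{"dx":0.27,"dy":0.48,"dz":0,"wx":0.113,"wy":0.008,"wz":0.015,"gripper":1},{"dx":0.36,"dy":0.64,"dz":0,"wx":0.15,"wy":0.01,"wz":0.02,"gripper":1},{"dx":0.45,"dy":0.8,"dz":0,"wx":0.188,"wy":0.013,"wz":0.025,"gripper":1}]'

```text
t: 1.6
eef_pos: [0.5041, 0.0228, 0.2438]
orientation: [0.645, 0.705, 0.194, -0.22]
wrist_force: [-0.3, 0.9, 0.7]
opening: 0.0931
```

```bash
python3 t.py .581 .258 .046 97 45 .13
```

```text
t 1.60 d(scaled) [ 0.433  0.786 -0.596] w(scaled) [0.06  0.003 0.009] | mm [  86.5  157.1 -119.2] deg [10.9  0.6  1.7] F [-0.3  0.9  0.7] open 0.0931 q [-0.53  0.3   1.58  0.47  1.64 -0.68]
```

Request:
arm_command --deltas '[{"dx":0.1,"dy":0.16,"dz":-0.1,"wx":0.03,"wy":0.002,"wz":0.005,"gripper":1},{"dx":0.2,"dy":0.32,"dz":-0.2,"wx":0.06,"wy":0.003,"wz":0.009,"gripper":1},{"dx":0.3,"dy":0.47,"dz":-0.3,"wx":0.06,"wy":0.003,"wz":0.009,"gripper":1},{"dx":0.4,"dy":0.63,"dz":-0.45,"wx":0.06,"wy":0.003,"wz":0.009,"gripper":1},{"dx":0.433,"dy":0.786,"dz":-0.596,"wx":0.06,"wy":0.003,"wz":0.009,"gripper":1}]'

```text
t: 2.02
eef_pos: [0.59, 0.1724, 0.1284]
orientation: [0.614, 0.692, 0.252, -0.284]
wrist_force: [1.5, -1.2, 0.7]
opening: 0.0927
```

```bash
python3 t.py .581 .258 .046 97 45 .13
python3 - <<'E'
from h import *
c=capture("wrist");crop(c,0,0,640,480,1,"w1.png");crop(capture("top"),100,100,420,340,2.5,"t2.png")
for p in [(.6038,.307,.076),(.6148,.2162,.076),(.5574,.2091,.076),(.5465,.3,.076),(.6148,.2162,.046),(.5574,.2091,.046)]: print(np.round(proj(c,p),1))
E
```

```text
t 2.02 d(scaled) [ 0.003  0.038 -0.019] w(scaled) [0.002 0.    0.001] | mm [ 0.6  7.5 -3.8] deg [0.4 0.  0.2] F [ 1.5 -1.2  0.7] open 0.0927 q [-0.31  0.57  1.57  0.7   1.43 -0.69]
[364. 152.]
[371.5 272.5]
[274.9 272.9]
[281.5 152.2]
[366.6 290.3]
[279.4 290.7]
```

View pics/w1.png

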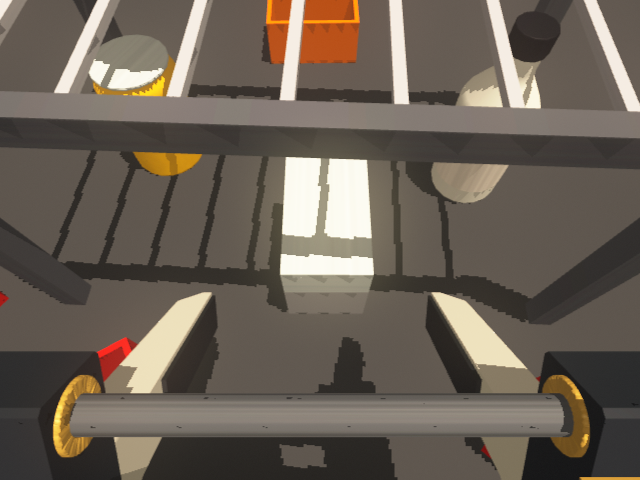

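View pics/t2.png

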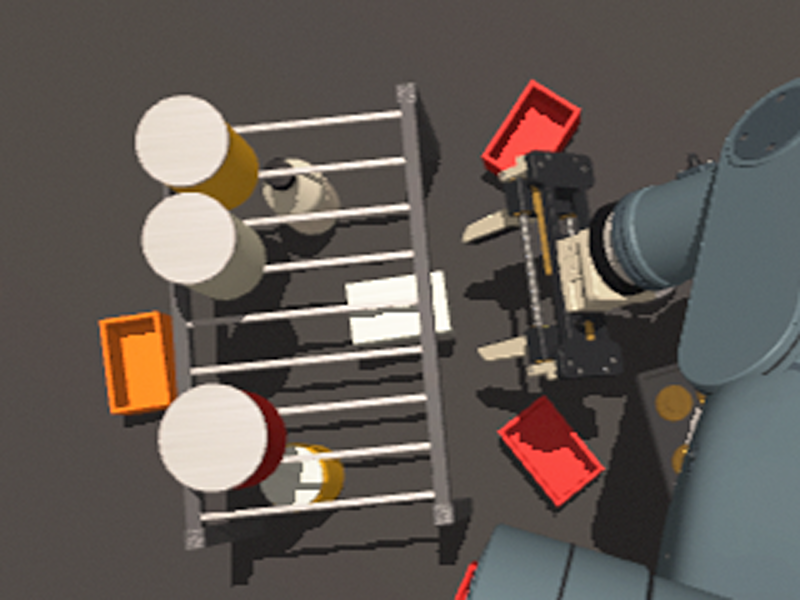

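Wrist view: the lid's near corners are at (281,274) and (373,274), against (275,273) and (372,273) predicted. The pair therefore sits about 1–2 mm further in +x, and the jaws straddle it with the axis aligned. Advancing.

```bash
python3 t.py .582 .258 .046 97 45 0
```

```text
t 2.12 d(scaled) [-0.023  0.475 -0.463] w(scaled) [ 0.001 -0.003 -0.001] | mm [ -4.5  94.9 -92.5] deg [ 0.2 -0.5 -0.2] F [-0.6 -0.2  0.2] open 0.0932 q [-0.31  0.58  1.57  0.7   1.43 -0.69]
```

Request:
arm_command --deltas '[{"dx":0.0,"dy":0.11,"dz":-0.11,"wx":0,"wy":0,"wz":0,"gripper":1},{"dx":-0.007,"dy":0.22,"dz":-0.22,"wx":0,"wy":0,"wz":0,"gripper":1},{"dx":-0.015,"dy":0.34,"dz":-0.335,"wx":0,"wy":0,"wz":0,"gripper":1},{"dx":-0.02,"dy":0.43,"dz":-0.42,"wx":0,"wy":0,"wz":0,"gripper":1},{"dx":-0.023,"dy":0.475,"dz":-0.463,"wx":0,"wy":-0.002,"wz":0,"gripper":1}]'

```text
t: 2.53
eef_pos: [0.5814, 0.2685, 0.0356]
orientation: [0.613, 0.693, 0.253, -0.284]
wrist_force: [-0.0, -0.0, -0.6]
opening: 0.0924
```

```bash
python3 t.py .582 .258 .046 97 45 0;  python3 - <<'E'
from h import *
c=capture("wrist");crop(c,0,0,640,480,1,"w2.png")
E
```

```text
t 2.53 d(scaled) [-0.005  0.013 -0.014] w(scaled) [ 0.002  0.001 -0.   ] | mm [-1.1  2.7 -2.9] deg [ 0.3  0.2 -0. ] F [-0.  -0.  -0.6] open 0.0924 q [-0.16  0.68  1.65  0.81  1.21 -0.74]
```

View pics/w2.png

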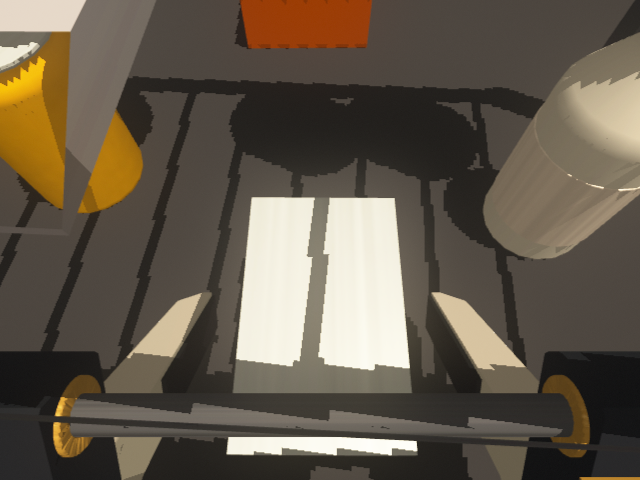

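```bash
python3 - <<'E'
from h import *
c=capture("wrist")
A=ray(c,251,198,.076);B=ray(c,395,198,.076);C=ray(c,227,455,.076);D=ray(c,417,455,.076)
print(A,B,np.linalg.norm(A-B),C,D,np.linalg.norm(C-D),np.linalg.norm(A-C),(A+B+C+D)/4)
E
python3 t.py .582 .258 .046 97 45 0
```

```text
[0.54916372 0.29764689 0.076     ] [0.60481004 0.30459057 0.076     ] 0.05607787912581769 [0.5600492  0.20925424 0.076     ] [0.61488768 0.21605231 0.076     ] 0.05525824012800952 0.08906040493956385 [0.58222766 0.256886   0.076     ]
t 2.63 d(scaled) [-0.005  0.016 -0.018] w(scaled) [ 0.002  0.001 -0.   ] | mm [-1.   3.2 -3.6] deg [ 0.3  0.2 -0. ] F [ 0.1 -1.  -0.1] open 0.0933 q [-0.16  0.68  1.65  0.81  1.21 -0.74]
```

The wrist view gives centre (0.582, 0.257) and a 56×89 mm outline, which is consistent. Settling, then closing.

Request:
arm_command --deltas '[{"dx":-0.003,"dy":0.011,"dz":-0.018,"wx":0.002,"wy":0,"wz":0,"gripper":1},{"dx":-0.003,"dy":0.011,"dz":-0.018,"wx":0.002,"wy":0,"wz":0,"gripper":0},{"dx":-0.003,"dy":0.011,"dz":-0.018,"wx":0.002,"wy":0,"wz":0,"gripper":0},{"dx":-0.003,"dy":0.011,"dz":-0.018,"wx":0.002,"wy":0,"wz":0,"gripper":0},{"dx":-0.003,"dy":0.011,"dz":-0.018,"wx":0.002,"wy":0,"wz":0,"gripper":0}]'

```text
t: 3.05
eef_pos: [0.5831, 0.2684, 0.0343]
orientation: [0.612, 0.692, 0.256, -0.284]
wrist_force: [0.5, 0.3, -0.4]
opening: 0.0708
```

Request:
arm_command --deltas '[{"dx":0,"dy":0,"dz":0,"wx":0,"wy":0,"wz":0,"gripper":0},{"dx":0,"dy":0,"dz":0,"wx":0,"wy":0,"wz":0,"gripper":0},{"dx":0,"dy":0,"dz":0,"wx":0,"wy":0,"wz":0,"gripper":0},{"dx":0,"dy":0,"dz":0,"wx":0,"wy":0,"wz":0,"gripper":0}]'

```text
t: 3.38
eef_pos: [0.5823, 0.269, 0.0339]
orientation: [0.612, 0.692, 0.256, -0.285]
wrist_force: [-1.9, -3.0, 2.4]
opening: 0.0556
```

```bash
python3 t.py .582 .257 .046 97 45 0
```

```text
t 3.38 d(scaled) [-0.01   0.006 -0.006] w(scaled) [-0.     0.002  0.   ] | mm [-1.9  1.2 -1.2] deg [-0.1  0.3  0.1] F [-1.9 -3.   2.4] open 0.0556 q [-0.16  0.69  1.66  0.81  1.21 -0.75]
```

Request:
arm_command --deltas '[{"dx":0,"dy":0,"dz":0,"wx":0,"wy":0,"wz":0,"gripper":0},{"dx":0,"dy":0,"dz":0.02,"wx":0,"wy":0,"wz":0,"gripper":0},{"dx":0,"dy":0,"dz":0.05,"wx":0,"wy":0,"wz":0,"gripper":0},{"dx":0,"dy":0,"dz":0.09,"wx":0,"wy":0,"wz":0,"gripper":0},{"dx":0,"dy":0,"dz":0.11,"wx":0,"wy":0,"wz":0,"gripper":0}]'

```text
t: 3.8
eef_pos: [0.5824, 0.2694, 0.0565]
orientation: [0.612, 0.692, 0.256, -0.285]
wrist_force: [-0.4, -0.9, -4.0]
opening: 0.0555
```

```bash
python3 t.py .582 .257 .068 97 45 0;  python3 - <<'E'
from h import *
c=capture("wrist");crop(c,0,0,640,480,1,"w3.png")
crop(capture("scene"),340,150,540,390,2.5,"s3.png")
E
```

```text
t 3.80 d(scaled) [-0.01   0.004 -0.009] w(scaled) [-0.     0.002  0.   ] | mm [-2.1  0.8 -1.8] deg [-0.   0.3  0.1] F [-0.4 -0.9 -4. ] open 0.0555 q [-0.16  0.66  1.65  0.8   1.24 -0.72]
```

View pics/w3.png

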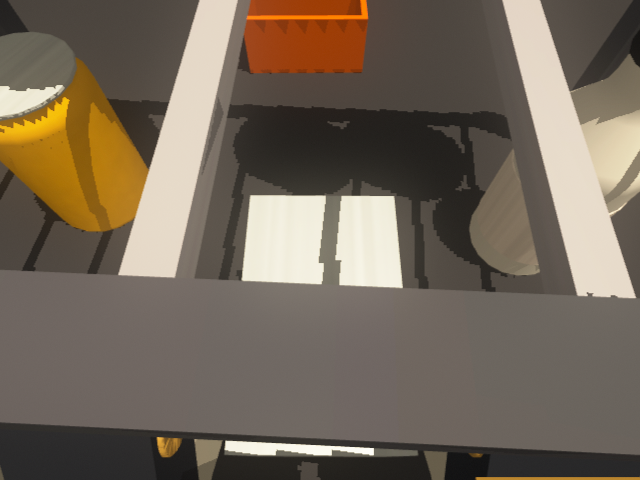

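View pics/s3.png

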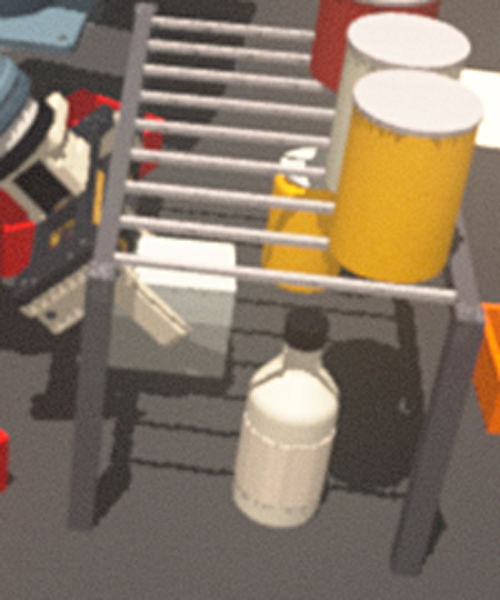

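Force has risen by about the pair's weight (4 N), and both pieces are lifted with the lid flush. Pulling out along the front.

Request:
arm_command --deltas '[{"dx":0.01,"dy":-0.06,"dz":0,"wx":0,"wy":0,"wz":0,"gripper":0},{"dx":0.02,"dy":-0.18,"dz":0,"wx":0,"wy":0,"wz":0,"gripper":0},{"dx":0.04,"dy":-0.34,"dz":0,"wx":0,"wy":0,"wz":0,"gripper":0},{"dx":0.06,"dy":-0.5,"dz":0.02,"wx":0,"wy":0,"wz":0,"gripper":0},{"dx":0.07,"dy":-0.62,"dz":0.08,"wx":0,"wy":0,"wz":0,"gripper":0}]'

```text
t: 4.32
eef_pos: [0.5958, 0.1423, 0.0698]
orientation: [0.613, 0.692, 0.255, -0.285]
wrist_force: [0.3, 0.4, -4.5]
opening: 0.0559
```

Request:
arm_command --deltas '[{"dx":0,"dy":-0.04,"dz":0.12,"wx":0,"wy":0,"wz":0,"gripper":0},{"dx":0,"dy":-0.06,"dz":0.28,"wx":0,"wy":0,"wz":0,"gripper":0},{"dx":0,"dy":-0.1,"dz":0.44,"wx":0,"wy":0,"wz":0,"gripper":0},{"dx":0,"dy":-0.2,"dz":0.56,"wx":0,"wy":0,"wz":0,"gripper":0},{"dx":0,"dy":-0.34,"dz":0.64,"wx":0,"wy":0,"wz":0,"gripper":0}]'

```text
t: 4.73
eef_pos: [0.5962, 0.0772, 0.2024]
orientation: [0.611, 0.693, 0.256, -0.284]
wrist_force: [0.3, -0.4, -5.2]
opening: 0.0557
```

```bash
python3 t.py .54 -.23 .25 97 0 0;  python3 - <<'E'
from h import *
crop(capture("scene"),100,100,500,380,2,"s4.png")
crop(capture("wrist"),0,0,640,480,1,"w4.png")
E
```

```text
t 4.73 d(scaled) [-0.281 -1.536  0.144] w(scaled) [-0.248 -0.028 -0.001] | mm [ -56.2 -307.2   28.8] deg [-44.7  -5.1  -0.2] F [ 0.3 -0.4 -5.2] open 0.0557 q [-0.45  0.53  1.43  0.64  1.65 -0.69]
```

View pics/s4.png

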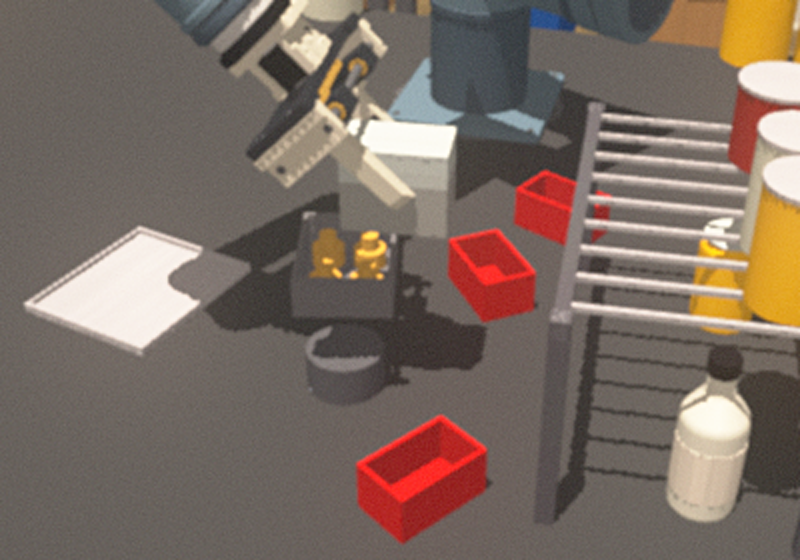

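View pics/w4.png

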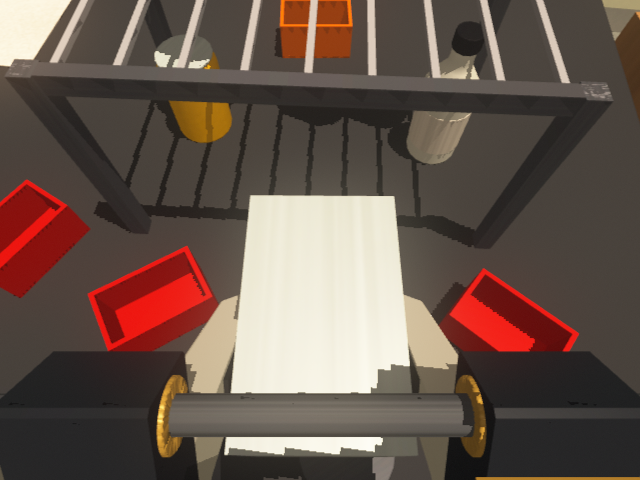

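Both views show the pair out and held flush, with the lid still square between the pads. Carrying it to the pan while rotating about the jaw axis.

```bash
python3 t.py .555 -.09 .26 87 5 0
```

```text
t 4.83 d(scaled) [-0.216 -0.803  0.196] w(scaled) [-0.221 -0.004 -0.053] | mm [ -43.3 -160.7   39.3] deg [-39.8  -0.7  -9.5] F [ 0.4 -0.8 -4.3] open 0.0560 q [-0.46  0.54  1.43  0.64  1.65 -0.69]
```

Request:
arm_command --deltas '[{"dx":-0.02,"dy":-0.06,"dz":0.03,"wx":-0.015,"wy":0,"wz":-0.004,"gripper":0},{"dx":-0.05,"dy":-0.18,"dz":0.08,"wx":-0.042,"wy":0,"wz":-0.01,"gripper":0},{"dx":-0.08,"dy":-0.3,"dz":0.13,"wx":-0.073,"wy":0,"wz":-0.018,"gripper":0},{"dx":-0.11,"dy":-0.42,"dz":0.17,"wx":-0.104,"wy":-0.001,"wz":-0.025,"gripper":0},{"dx":-0.14,"dy":-0.54,"dz":0.2,"wx":-0.135,"wy":-0.002,"wz":-0.033,"gripper":0}]'

```text
t: 5.25
eef_pos: [0.5678, -0.0325, 0.24]
orientation: [0.693, 0.698, 0.119, -0.133]
wrist_force: [0.1, 0.1, -3.8]
opening: 0.0561
```

```bash
python3 t.py .545 -.18 .25 78 -15 0
```

```text
t 5.25 d(scaled) [-0.119 -0.761 -0.041] w(scaled) [-0.197  0.014 -0.066] | mm [ -23.8 -152.2   -8.1] deg [-35.5   2.6 -11.9] F [ 0.1  0.1 -3.8] open 0.0561 q [-0.46  0.34  1.42  0.31  1.56 -0.5 ]
```

Request:
arm_command --deltas '[{"dx":-0.02,"dy":-0.15,"dz":0,"wx":-0.034,"wy":0.002,"wz":-0.011,"gripper":0},{"dx":-0.05,"dy":-0.3,"dz":0,"wx":-0.068,"wy":0.005,"wz":-0.023,"gripper":0},{"dx":-0.07,"dy":-0.45,"dz":-0.01,"wx":-0.102,"wy":0.007,"wz":-0.034,"gripper":0},{"dx":-0.1,"dy":-0.6,"dz":-0.02,"wx":-0.136,"wy":0.01,"wz":-0.046,"gripper":0},{"dx":-0.12,"dy":-0.74,"dz":-0.03,"wx":-0.17,"wy":0.012,"wz":-0.057,"gripper":0}]'

```text
t: 5.67
eef_pos: [0.5433, -0.1801, 0.2336]
orientation: [0.765, 0.638, -0.071, 0.052]
wrist_force: [0.5, 0.4, -4.8]
opening: 0.0563
```

```bash
python3 t.py .539 -.227 .2 76 -45 0
```

```text
t 5.67 d(scaled) [-0.037 -0.299 -0.235] w(scaled) [-0.19   0.038 -0.019] | mm [ -7.5 -59.8 -46.9] deg [-34.2   6.8  -3.4] F [ 0.5  0.4 -4.8] open 0.0563 q [-0.4   0.29  1.47 -0.18  1.36 -0.19]
```

Request:
arm_command --deltas '[{"dx":-0.01,"dy":-0.1,"dz":-0.03,"wx":-0.034,"wy":0.007,"wz":-0.003,"gripper":0},{"dx":-0.02,"dy":-0.17,"dz":-0.07,"wx":-0.07,"wy":0.014,"wz":-0.007,"gripper":0},{"dx":-0.03,"dy":-0.23,"dz":-0.12,"wx":-0.106,"wy":0.021,"wz":-0.011,"gripper":0},{"dx":-0.035,"dy":-0.27,"dz":-0.17,"wx":-0.142,"wy":0.028,"wz":-0.015,"gripper":0},{"dx":-0.037,"dy":-0.298,"dz":-0.2,"wx":-0.172,"wy":0.034,"wz":-0.017,"gripper":0}]'

```text
t: 6.08
eef_pos: [0.5357, -0.2379, 0.1916]
orientation: [0.734, 0.579, -0.281, 0.218]
wrist_force: [-0.6, 0.1, -4.1]
opening: 0.0558
```

```bash
python3 t.py .539 -.227 .15 76 -45 0;  python3 - <<'E'
from h import *
crop(capture("scene"),50,60,350,300,2.5,"s5.png")
crop(capture("wrist"),0,0,640,480,1,"w5.png")
E
```

```text
t 6.08 d(scaled) [ 0.    -0.01  -0.274] w(scaled) [-0.019  0.003 -0.002] | mm [  0.1  -2.  -54.9] deg [-3.4  0.5 -0.4] F [-0.6  0.1 -4.1] open 0.0558 q [-0.19  0.44  1.58 -0.77  1.27  0.34]
```

View pics/s5.png

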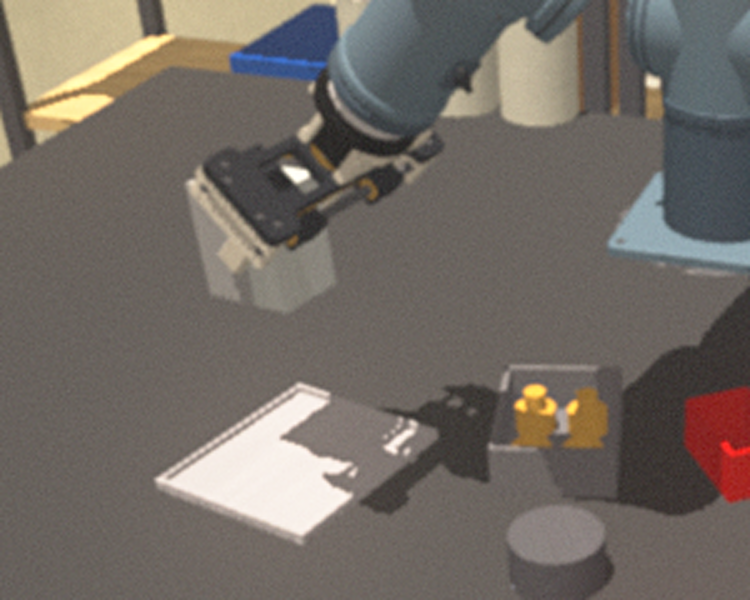

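View pics/w5.png

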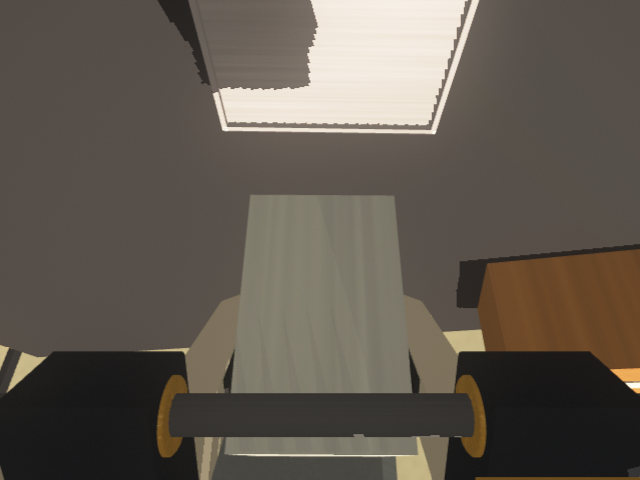

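Lid edges are at the same wrist pixels as before (250–395, row 196), so there has been no slip, and the joint now stands upright. Lowering over the pan.

Request:
arm_command --deltas '[{"dx":0,"dy":-0.01,"dz":-0.06,"wx":-0.019,"wy":0.003,"wz":-0.002,"gripper":0},{"dx":0,"dy":-0.01,"dz":-0.17,"wx":-0.019,"wy":0.003,"wz":-0.002,"gripper":0},{"dx":0,"dy":-0.01,"dz":-0.3,"wx":-0.019,"wy":0.003,"wz":-0.002,"gripper":0},{"dx":0,"dy":-0.01,"dz":-0.42,"wx":-0.019,"wy":0.003,"wz":-0.002,"gripper":0},{"dx":0,"dy":-0.01,"dz":-0.52,"wx":-0.019,"wy":0.003,"wz":-0.002,"gripper":0}]'

```text
t: 6.6
eef_pos: [0.5363, -0.2403, 0.0882]
orientation: [0.729, 0.569, -0.299, 0.234]
wrist_force: [0.2, -1.0, -3.6]
opening: 0.056
```

```bash
python3 t.py .539 -.227 .07 76 -45 0
```

```text
t 6.60 d(scaled) [-0.003  0.002 -0.157] w(scaled) [-0.002  0.001  0.   ] | mm [ -0.5   0.4 -31.5] deg [-0.4  0.1  0.1] F [ 0.2 -1.  -3.6] open 0.0560 q [-0.17  0.59  1.67 -0.88  1.15  0.56]
```

Request:
arm_command --deltas '[{"dx":-0.002,"dy":0.002,"dz":-0.04,"wx":-0.002,"wy":0,"wz":0,"gripper":0},{"dx":-0.002,"dy":0.002,"dz":-0.09,"wx":-0.002,"wy":0,"wz":0,"gripper":0},{"dx":-0.002,"dy":0.002,"dz":-0.14,"wx":-0.002,"wy":0,"wz":0,"gripper":0},{"dx":-0.002,"dy":0.002,"dz":-0.17,"wx":-0.002,"wy":0,"wz":0,"gripper":0},{"dx":-0.002,"dy":0.002,"dz":-0.19,"wx":-0.002,"wy":0,"wz":0,"gripper":0}]'

```text
t: 7.02
eef_pos: [0.5367, -0.2401, 0.0515]
orientation: [0.728, 0.568, -0.302, 0.238]
wrist_force: [-0.2, 0.7, -3.4]
opening: 0.0561
```

```bash
python3 t.py .539 -.227 .05 76 -45 0;  python3 - <<'E'
from h import *
crop(capture("scene"),50,100,350,340,2.5,"s6.png")
E
```

```text
t 7.02 d(scaled) [-0.004  0.001 -0.074] w(scaled) [ 0.001  0.001 -0.   ] | mm [ -0.9   0.2 -14.8] deg [ 0.2  0.1 -0. ] F [-0.2  0.7 -3.4] open 0.0561 q [-0.16  0.65  1.69 -0.91  1.11  0.64]
```

View pics/s6.png

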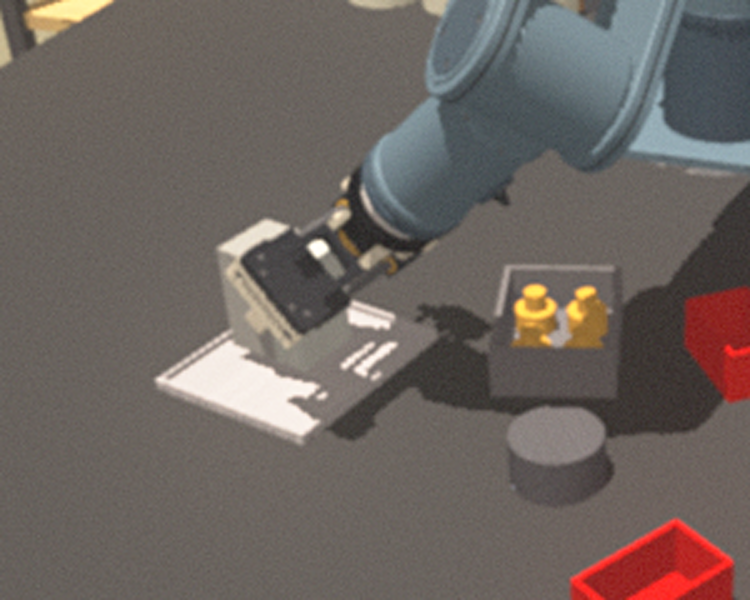

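Request:
arm_command --deltas '[{"dx":-0.002,"dy":0.001,"dz":-0.02,"wx":0,"wy":0,"wz":0,"gripper":0},{"dx":-0.004,"dy":0.001,"dz":-0.04,"wx":0.001,"wy":0,"wz":0,"gripper":0},{"dx":-0.004,"dy":0.001,"dz":-0.052,"wx":0.001,"wy":0,"wz":0,"gripper":0},{"dx":-0.004,"dy":0.001,"dz":-0.06,"wx":0.001,"wy":0,"wz":0,"gripper":0},{"dx":-0.004,"dy":0.001,"dz":-0.064,"wx":0.001,"wy":0,"wz":0,"gripper":0}]'

```text
t: 7.48
eef_pos: [0.5357, -0.2397, 0.0387]
orientation: [0.728, 0.569, -0.301, 0.237]
wrist_force: [0.2, 0.1, -3.2]
opening: 0.0559
```

```bash
python3 t.py .539 -.227 .05 76 -45 0
```

```text
t 7.48 d(scaled) [ 0.001 -0.001 -0.01 ] w(scaled) [ 0.     0.001 -0.   ] | mm [ 0.1 -0.2 -2. ] deg [ 0.1  0.1 -0.1] F [ 0.2  0.1 -3.2] open 0.0559 q [-0.17  0.66  1.69 -0.92  1.09  0.66]
```

Lowering in small steps, watching for contact.

Request:
arm_command --deltas '[{"dx":0,"dy":0,"dz":-0.004,"wx":0,"wy":0,"wz":0,"gripper":0},{"dx":0,"dy":0,"dz":-0.008,"wx":0,"wy":0,"wz":0,"gripper":0},{"dx":0,"dy":0,"dz":-0.008,"wx":0,"wy":0,"wz":0,"gripper":0}]'

```text
t: 7.73
eef_pos: [0.5357, -0.2398, 0.0373]
orientation: [0.728, 0.569, -0.301, 0.237]
wrist_force: [0.4, 0.1, -3.6]
opening: 0.0559
```

```bash
python3 t.py .539 -.227 .05 76 -45 0
```

```text
t 7.73 d(scaled) [ 0.    -0.001 -0.003] w(scaled) [ 0.001  0.001 -0.   ] | mm [ 0.  -0.1 -0.6] deg [ 0.1  0.1 -0.1] F [ 0.4  0.1 -3.6] open 0.0559 q [-0.17  0.67  1.69 -0.92  1.09  0.66]
```

Request:
arm_command --deltas '[{"dx":0,"dy":0,"dz":-0.004,"wx":0,"wy":0,"wz":0,"gripper":0},{"dx":0,"dy":0,"dz":-0.006,"wx":0,"wy":0,"wz":0,"gripper":0},{"dx":0,"dy":0,"dz":-0.006,"wx":0,"wy":0,"wz":0,"gripper":0}]'

```text
t: 7.98
eef_pos: [0.5358, -0.2398, 0.0373]
orientation: [0.728, 0.568, -0.301, 0.237]
wrist_force: [-0.1, 3.4, 4.8]
opening: 0.0559
```

```bash
python3 t.py .539 -.227 .05 76 -45 0
```

```text
t 7.98 d(scaled) [-0.    -0.001 -0.003] w(scaled) [ 0.001  0.001 -0.   ] | mm [-0.  -0.1 -0.6] deg [ 0.2  0.1 -0.1] F [-0.1  3.4  4.8] open 0.0559 q [-0.17  0.67  1.69 -0.92  1.09  0.66]
```

Contact (wrist force z went from -3.6 to +4.8). It rests on its end; releasing.

Request:
arm_command --deltas '[{"dx":0,"dy":0,"dz":0.001,"wx":0,"wy":0,"wz":0,"gripper":0.7},{"dx":0,"dy":0,"dz":0.001,"wx":0,"wy":0,"wz":0,"gripper":0.8},{"dx":0,"dy":0,"dz":0.001,"wx":0,"wy":0,"wz":0,"gripper":1},{"dx":0,"dy":0,"dz":0.001,"wx":0,"wy":0,"wz":0,"gripper":1},{"dx":0,"dy":0,"dz":0.001,"wx":0,"wy":0,"wz":0,"gripper":1}]'

```text
t: 8.4
eef_pos: [0.5357, -0.2399, 0.0362]
orientation: [0.728, 0.569, -0.301, 0.237]
wrist_force: [1.0, 0.1, -0.3]
opening: 0.0849
```

```bash
python3 t.py .539 -.227 .05 76 -45 0.13;  python3 - <<'E'
from h import *
crop(capture("scene"),50,100,350,340,2.5,"s7.png")
crop(capture("wrist"),0,0,640,480,1,"w7.png")
E
```

```text
t 8.40 d(scaled) [0.112 0.446 0.462] w(scaled) [ 0.001  0.001 -0.   ] | mm [22.4 89.2 92.5] deg [ 0.1  0.1 -0.1] F [ 1.   0.1 -0.3] open 0.0849 q [-0.17  0.67  1.69 -0.92  1.09  0.66]
```

View pics/s7.png

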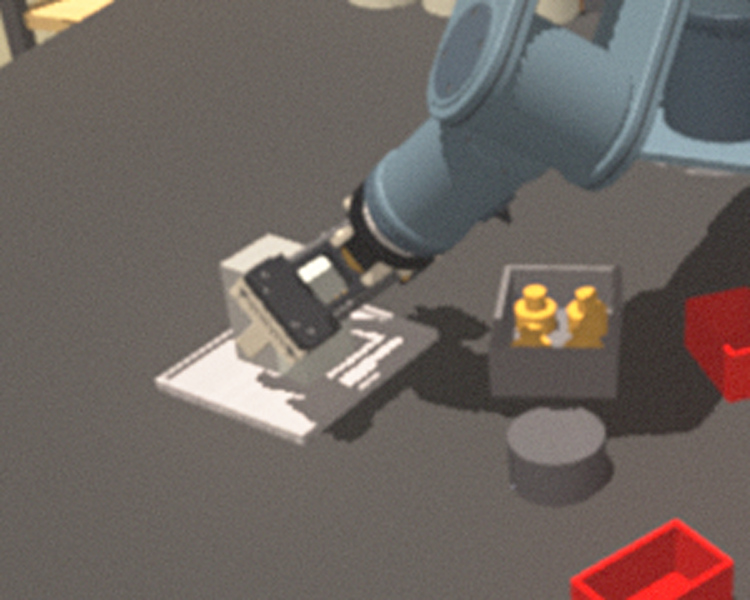

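View pics/w7.png

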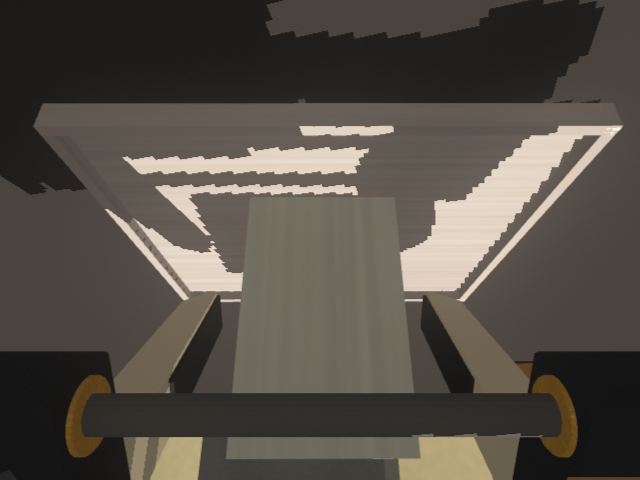

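Released: the pair stands upright on its end in the pan with the joint closed. Backing out along the tool axis.

Request:
arm_command --deltas '[{"dx":0.015,"dy":0.06,"dz":0.062,"wx":0,"wy":0,"wz":0,"gripper":1},{"dx":0.037,"dy":0.148,"dz":0.154,"wx":0,"wy":0,"wz":0,"gripper":1},{"dx":0.067,"dy":0.267,"dz":0.277,"wx":0,"wy":0,"wz":0,"gripper":1},{"dx":0.095,"dy":0.38,"dz":0.393,"wx":0,"wy":0,"wz":0,"gripper":1},{"dx":0.115,"dy":0.46,"dz":0.48,"wx":0,"wy":0,"wz":0,"gripper":1}]'

```text
t: 8.92
eef_pos: [0.5594, -0.1462, 0.134]
orientation: [0.728, 0.569, -0.3, 0.237]
wrist_force: [1.2, -0.3, 0.5]
opening: 0.0931
```

```bash
python3 t.py .539 -.18 .28 76 0 0;  python3 - <<'E'
from h import *
crop(capture("scene"),50,100,350,340,2.5,"s8.png")
crop(capture("wrist"),0,0,640,480,1,"w8.png")
crop(capture("top"),340,160,540,320,4,"t8.png")
E
```

```text
t 8.92 d(scaled) [-0.102 -0.169  0.636] w(scaled) [ 0.243 -0.059 -0.   ] | mm [-20.4 -33.8 127.2] deg [ 43.7 -10.7  -0. ] F [ 1.2 -0.3  0.5] open 0.0931 q [-0.01  0.58  1.55 -0.79  1.33  0.56]
```

View pics/s8.png

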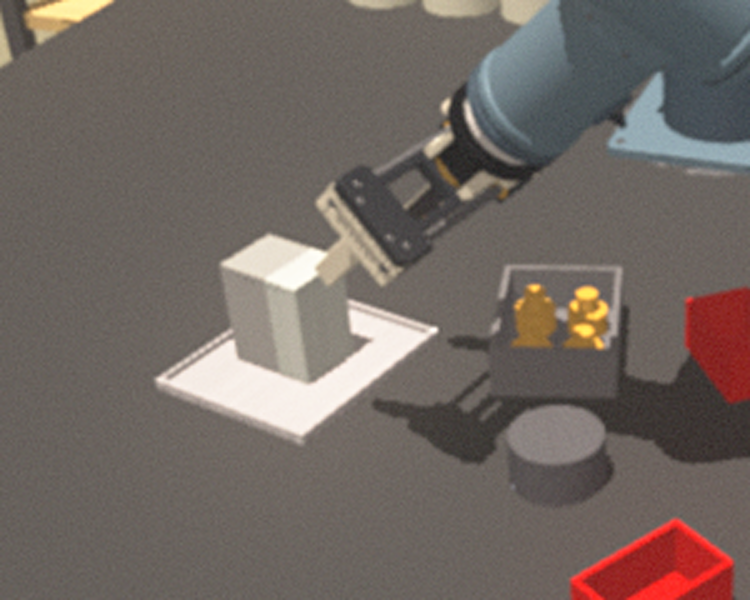

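View pics/t8.png

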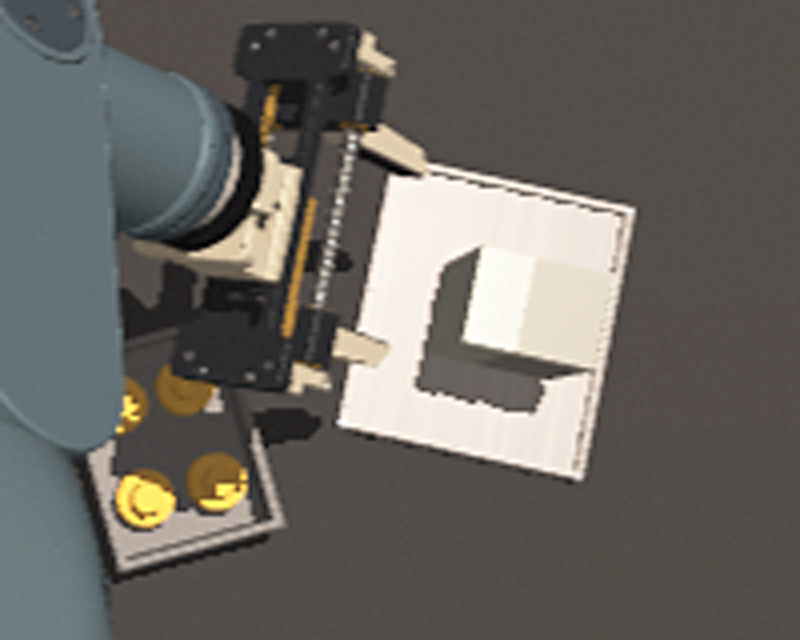

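View pics/w8.png

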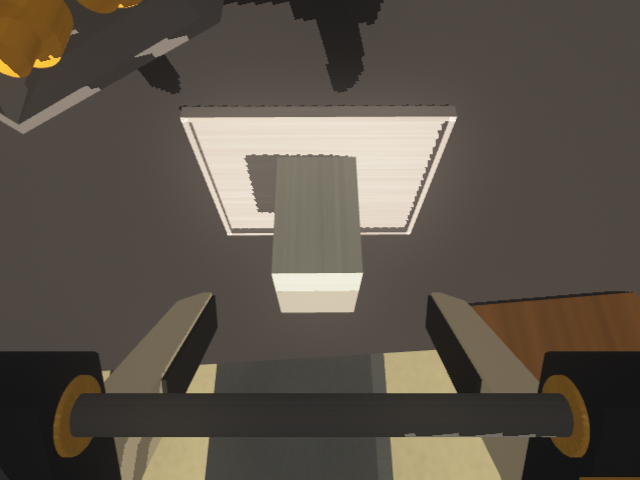

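```bash
python3 - <<'E'
from h import *
c=capture("top")
q=[(483,246),(615,272),(590,372),(462,340),(538,260),(522,352)]
P=np.array([ray(c,u/4+340,v/4+160,.094) for u,v in q]);print(P.round(4))
d=(P[0]-P[1]+P[3]-P[2])/2;print("len",np.linalg.norm(d),np.degrees(np.arctan2(d[1],d[0])),"w",np.linalg.norm((P[0]-P[3])),np.linalg.norm(P[1]-P[2]),"ctr",P[:4].mean(0),"joint mid",P[4:].mean(0))
E
python3 t.py .546 -.2 .28 76 0 0
```

```text
[[ 0.5707 -0.2043  0.094 ]
 [ 0.5541 -0.2784  0.094 ]
 [ 0.4975 -0.2612  0.094 ]
 [ 0.5173 -0.1899  0.094 ]
 [ 0.562  -0.2351  0.094 ]
 [ 0.5097 -0.2235  0.094 ]]
len 0.07493614723992482 75.90881742129575 w 0.05532408128099713 0.059116172442413614 ctr [ 0.53491894 -0.23345578  0.094     ] joint mid [ 0.53585775 -0.22929268  0.094     ]
t 9.12 d(scaled) [-0.064 -0.262  0.645] w(scaled) [ 0.243 -0.059 -0.   ] | mm [-12.8 -52.5 129.1] deg [ 43.8 -10.7  -0. ] F [-0.2  0.  -0.6] open 0.0928 q [-0.01  0.58  1.56 -0.79  1.33  0.56]
```

The standing pair's top measures 75×57 mm with its heading at 76°, and the joint is at about (0.538, -0.228), matching the arm's own record. Going up and over to the other side.

Request:
arm_command --deltas '[{"dx":0.01,"dy":0.02,"dz":0.15,"wx":0.03,"wy":-0.007,"wz":0,"gripper":1},{"dx":0.01,"dy":0.02,"dz":0.32,"wx":0.066,"wy":-0.016,"wz":0,"gripper":1},{"dx":0.0,"dy":0.0,"dz":0.5,"wx":0.102,"wy":-0.025,"wz":0,"gripper":1},{"dx":-0.03,"dy":-0.1,"dz":0.64,"wx":0.138,"wy":-0.033,"wz":0,"gripper":1},{"dx":-0.06,"dy":-0.26,"dz":0.68,"wx":0.174,"wy":-0.042,"wz":0,"gripper":1}]'

```text
t: 9.53
eef_pos: [0.5487, -0.1996, 0.2734]
orientation: [0.782, 0.614, -0.084, 0.071]
wrist_force: [1.2, -0.2, 0.3]
opening: 0.0933
```

```bash
python3 t.py .538 -.228 .055 76 45 .18
```

```text
t 9.53 d(scaled) [-0.191 -0.695 -0.522] w(scaled) [ 0.311 -0.074 -0.   ] | mm [ -38.3 -139.  -104.4] deg [ 56.  -13.4  -0. ] F [ 1.2 -0.2  0.3] open 0.0933 q [-0.4   0.28  1.39 -0.22  1.43 -0.14]
```

Request:
arm_command --deltas '[{"dx":-0.03,"dy":-0.15,"dz":0.0,"wx":0.036,"wy":-0.009,"wz":0,"gripper":1},{"dx":-0.07,"dy":-0.3,"dz":0.0,"wx":0.073,"wy":-0.018,"wz":0,"gripper":1},{"dx":-0.1,"dy":-0.45,"dz":0.0,"wx":0.11,"wy":-0.026,"wz":0,"gripper":1},{"dx":-0.14,"dy":-0.6,"dz":0.0,"wx":0.147,"wy":-0.035,"wz":0,"gripper":1},{"dx":-0.18,"dy":-0.72,"dz":-0.05,"wx":0.184,"wy":-0.044,"wz":0,"gripper":1}]'

```text
t: 9.95
eef_pos: [0.5092, -0.3479, 0.2595]
orientation: [0.775, 0.605, 0.146, -0.115]
wrist_force: [0.9, -1.1, -1.5]
opening: 0.0934
```

```bash
python3 t.py .538 -.228 .055 76 45 .15
```

```text
t 9.95 d(scaled) [ 0.032  0.149 -0.559] w(scaled) [ 0.127 -0.032  0.   ] | mm [   6.4   29.9 -111.7] deg [22.9 -5.8  0. ] F [ 0.9 -1.1 -1.5] open 0.0934 q [-0.95  0.48  1.17  0.28  1.73 -0.69]
```

Request:
arm_command --deltas '[{"dx":0.0,"dy":0.0,"dz":-0.08,"wx":0.035,"wy":-0.008,"wz":0,"gripper":1},{"dx":0.0,"dy":0.0,"dz":-0.2,"wx":0.07,"wy":-0.017,"wz":0,"gripper":1},{"dx":0.0,"dy":0.04,"dz":-0.35,"wx":0.105,"wy":-0.025,"wz":0,"gripper":1},{"dx":0.02,"dy":0.1,"dz":-0.48,"wx":0.127,"wy":-0.031,"wz":0,"gripper":1},{"dx":0.032,"dy":0.149,"dz":-0.559,"wx":0.127,"wy":-0.032,"wz":0,"gripper":1}]'

```text
t: 10.37
eef_pos: [0.5131, -0.3148, 0.1382]
orientation: [0.729, 0.565, 0.301, -0.243]
wrist_force: [-1.2, 0.6, -1.0]
opening: 0.0931
```

```bash
python3 - <<'E'
from h import *
crop(capture("wrist"),0,0,640,480,1,"w9.png")
crop(capture("scene"),50,80,350,320,2.5,"s9.png")
E
python3 t.py .538 -.228 .055 76 45 .15
```

```text
t 10.47 d(scaled) [ 0.007 -0.029  0.035] w(scaled) [-0.003 -0.004 -0.001] | mm [ 1.3 -5.8  7.1] deg [-0.5 -0.7 -0.1] F [-0.4 -0.1 -0. ] open 0.0930 q [-1.05  0.72  1.26  0.52  1.77 -0.86]
```

View pics/w9.png

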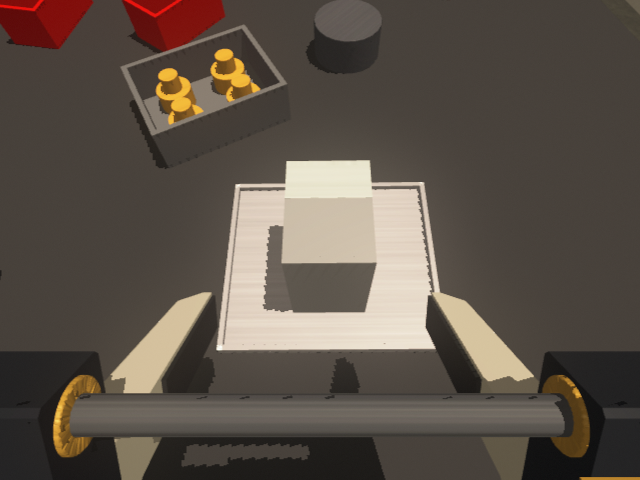

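View pics/s9.png

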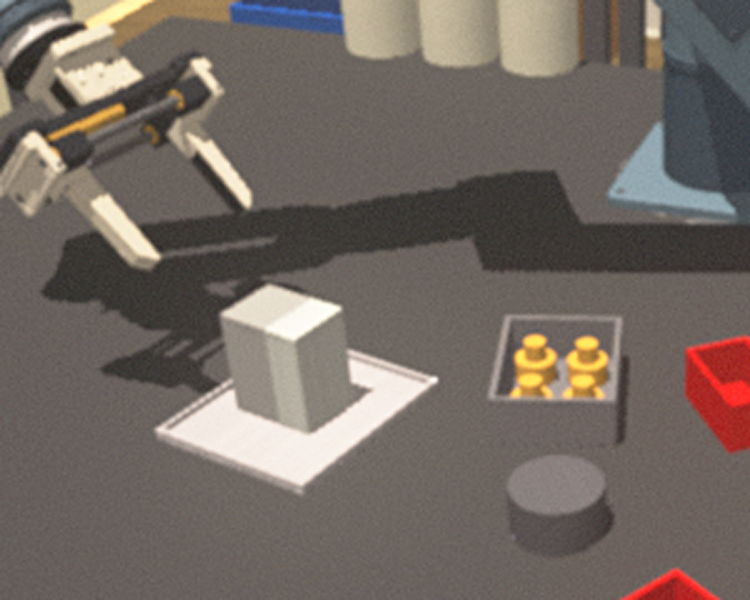

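```bash
python3 - <<'E'
from h import *
c=capture("wrist")
J=[ray(c,285,197.5,.094),ray(c,373.5,197.5,.094)];N=[ray(c,283,263,.094),ray(c,376,263,.094)];F=[ray(c,286.5,161,.094),ray(c,370.5,161,.094)]
for q in (J,N,F): print(np.round(q,4),"w",np.linalg.norm(q[0]-q[1]).round(4),"mid",np.mean(q,0).round(4))
d=np.mean(F,0)-np.mean(N,0);print(np.linalg.norm(d),np.degrees(np.arctan2(d[1],d[0])))
Q=[ray(c,*p,.009) for p in [(237,184.5),(424,183),(441,349),(218.5,349.5)]];print("pan",np.round(Q,4),np.mean(Q,0).round(4))
E
python3 t.py .538 -.228 .055 76 45 .08
```

```text
[[ 0.5127 -0.2176  0.094 ]
 [ 0.5679 -0.2317  0.094 ]] w 0.057 mid [ 0.5403 -0.2247  0.094 ]
[[ 0.5022 -0.263   0.094 ]
 [ 0.5555 -0.2765  0.094 ]] w 0.055 mid [ 0.5289 -0.2698  0.094 ]
[[ 0.5196 -0.1886  0.094 ]
 [ 0.5747 -0.2029  0.094 ]] w 0.0569 mid [ 0.5472 -0.1958  0.094 ]
0.07623648983193364 76.09898246511212
pan [[ 0.4772 -0.1344  0.009 ]
 [ 0.6419 -0.1751  0.009 ]
 [ 0.6013 -0.3191  0.009 ]
 [ 0.4418 -0.2796  0.009 ]] [ 0.5405 -0.227   0.009 ]
t 10.52 d(scaled) [ 0.061  0.217 -0.227] w(scaled) [-0.001 -0.003 -0.001] | mm [ 12.1  43.5 -45.5] deg [-0.2 -0.5 -0.2] F [0.3 0.1 1. ] open 0.0932 q [-1.05  0.71  1.26  0.52  1.77 -0.86]
```

Request:
arm_command --deltas '[{"dx":0.015,"dy":0.06,"dz":-0.06,"wx":-0.001,"wy":-0.002,"wz":0,"gripper":1},{"dx":0.033,"dy":0.13,"dz":-0.13,"wx":-0.001,"wy":-0.002,"wz":0,"gripper":1},{"dx":0.053,"dy":0.2,"dz":-0.2,"wx":-0.001,"wy":-0.002,"wz":0,"gripper":1},{"dx":0.066,"dy":0.224,"dz":-0.217,"wx":-0.001,"wy":-0.002,"wz":0,"gripper":1}]'

```text
t: 10.85
eef_pos: [0.5302, -0.2679, 0.1033]
orientation: [0.727, 0.572, 0.3, -0.234]
wrist_force: [-0.5, -0.7, 0.1]
opening: 0.0929
```

```bash
python3 - <<'E'
from h import *
crop(capture("wrist"),0,0,640,480,1,"w10.png")
E
python3 t.py .539 -.2265 .057 76 45 0
```

```text
t 10.90 d(scaled) [ 0.058  0.27  -0.299] w(scaled) [ 0.002  0.001 -0.002] | mm [ 11.6  54.  -59.8] deg [ 0.3  0.1 -0.4] F [ 0.5  1.3 -0.1] open 0.0927 q [-0.99  0.71  1.37  0.54  1.64 -0.89]
```

View pics/w10.png

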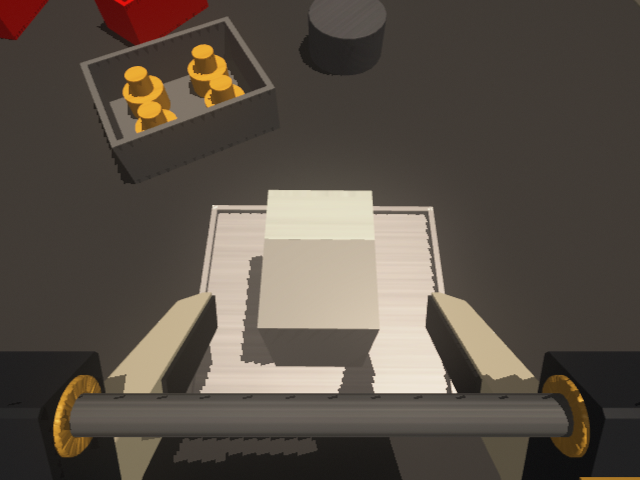

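```bash
python3 - <<'E'
from h import *
c=capture("wrist")
for a,b,o in [((264.5,239),(374.5,239),0),((258,327.5),(378.5,328.5),46),((268,190.5),(372,191),-30)]:
    q=[ray(c,*a,.094),ray(c,*b,.094)];h=np.radians(76);print(np.linalg.norm(q[0]-q[1]).round(4),(np.mean(q,0)+o*1e-3*np.array([np.cos(h),np.sin(h),0])).round(4))
E
python3 t.py .539 -.2265 .057 76 45 0.04; python3 t.py .539 -.2265 .057 76 45 0
```

```text
0.0558 [ 0.5392 -0.228   0.094 ]
0.055 [ 0.539  -0.2278  0.094 ]
0.0561 [ 0.539  -0.2285  0.094 ]
t 10.95 d(scaled) [ 0.024  0.139 -0.161] w(scaled) [ 0.002  0.001 -0.002] | mm [  4.7  27.7 -32.2] deg [ 0.4  0.2 -0.4] F [ 0.3 -0.4 -0.7] open 0.0925 q [-1.    0.71  1.37  0.54  1.64 -0.89]
t 10.95 d(scaled) [ 0.058  0.276 -0.302] w(scaled) [ 0.002  0.001 -0.002] | mm [ 11.6  55.2 -60.5] deg [ 0.4  0.2 -0.4] F [ 0.3 -0.4 -0.7] open 0.0925 q [-1.    0.71  1.37  0.54  1.64 -0.89]
```

The closer look puts the joint at (0.539, -0.228), agreeing with the arm's record to under 1 mm. Going in.

Request:
arm_command --deltas '[{"dx":0.01,"dy":0.05,"dz":-0.07,"wx":0.001,"wy":0,"wz":-0.002,"gripper":1},{"dx":0.025,"dy":0.12,"dz":-0.14,"wx":0.001,"wy":0.001,"wz":-0.002,"gripper":1},{"dx":0.04,"dy":0.19,"dz":-0.22,"wx":0.001,"wy":0.001,"wz":-0.002,"gripper":1},{"dx":0.052,"dy":0.245,"dz":-0.28,"wx":0.001,"wy":0.001,"wz":-0.002,"gripper":1},{"dx":0.058,"dy":0.268,"dz":-0.302,"wx":0.001,"wy":0.001,"wz":-0.002,"gripper":1}]'

```text
t: 11.37
eef_pos: [0.542, -0.2153, 0.0427]
orientation: [0.729, 0.569, 0.3, -0.235]
wrist_force: [0.1, -0.1, 0.7]
opening: 0.093
```

```bash
python3 - <<'E'
from h import *
crop(capture("wrist"),0,0,640,480,1,"w11.png")
crop(capture("scene"),50,80,350,320,2.5,"s11.png")
E
python3 t.py .539 -.228 .057 76 45 0
```

```text
t 11.47 d(scaled) [0.    0.004 0.002] w(scaled) [ 0.001 -0.     0.   ] | mm [0.1 0.7 0.4] deg [ 0.2 -0.   0. ] F [0.2 0.  0.2] open 0.0931 q [-0.94  0.75  1.49  0.58  1.49 -0.92]
```

View pics/w11.png

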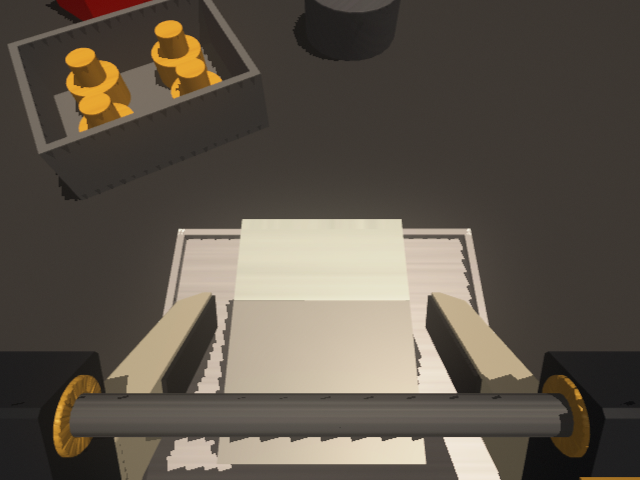

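View pics/s11.png

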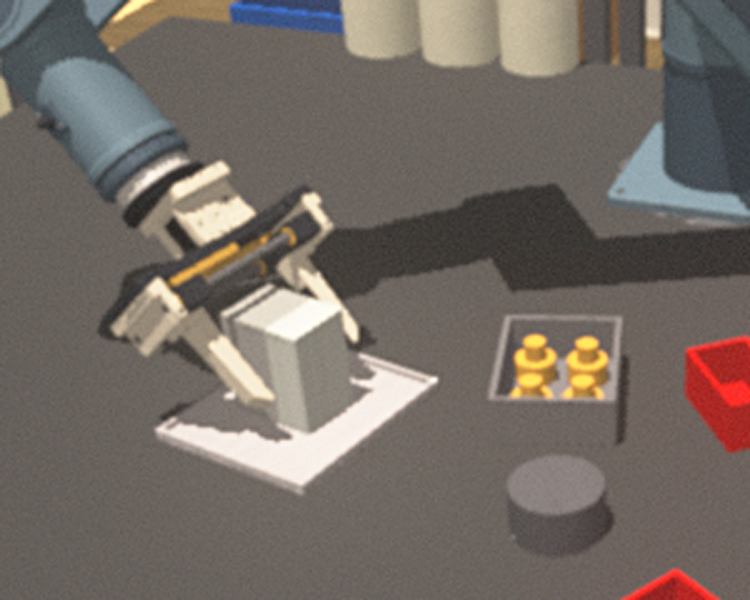

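The jaws straddle the joint and nothing is touching. Closing.

Request:
arm_command --deltas '[{"dx":0,"dy":0.003,"dz":0.002,"wx":0.001,"wy":0,"wz":0,"gripper":0},{"dx":0,"dy":0.003,"dz":0.002,"wx":0.001,"wy":0,"wz":0,"gripper":0},{"dx":0,"dy":0.003,"dz":0.002,"wx":0.001,"wy":0,"wz":0,"gripper":0},{"dx":0,"dy":0.003,"dz":0.002,"wx":0.001,"wy":0,"wz":0,"gripper":0},{"dx":0,"dy":0.003,"dz":0.002,"wx":0.001,"wy":0,"wz":0,"gripper":0}]'

```text
t: 11.88
eef_pos: [0.5419, -0.2156, 0.0434]
orientation: [0.729, 0.568, 0.301, -0.235]
wrist_force: [-0.9, 0.5, 0.4]
opening: 0.0642
```

Request:
arm_command --deltas '[{"dx":0,"dy":0,"dz":0,"wx":0,"wy":0,"wz":0,"gripper":0},{"dx":0,"dy":0,"dz":0,"wx":0,"wy":0,"wz":0,"gripper":0},{"dx":0,"dy":0,"dz":0,"wx":0,"wy":0,"wz":0,"gripper":0},{"dx":0,"dy":0,"dz":0,"wx":0,"wy":0,"wz":0,"gripper":0},{"dx":0,"dy":0,"dz":0,"wx":0,"wy":0,"wz":0,"gripper":0}]'

```text
t: 12.3
eef_pos: [0.5419, -0.2152, 0.0432]
orientation: [0.728, 0.568, 0.301, -0.236]
wrist_force: [-0.8, -2.6, 1.5]
opening: 0.0561
```

```bash
python3 t.py .539 -.228 .057 76 45 0
```

```text
t 12.30 d(scaled) [0.002 0.001 0.003] w(scaled) [ 0. -0.  0.] | mm [0.3 0.1 0.5] deg [ 0.  -0.   0.1] F [-0.8 -2.6  1.5] open 0.0561 q [-0.94  0.75  1.49  0.58  1.49 -0.92]
```

Request:
arm_command --deltas '[{"dx":0,"dy":0,"dz":0.03,"wx":0,"wy":0,"wz":0,"gripper":0},{"dx":0,"dy":0,"dz":0.09,"wx":0,"wy":0,"wz":0,"gripper":0},{"dx":0,"dy":0,"dz":0.2,"wx":0,"wy":0,"wz":0,"gripper":0},{"dx":0,"dy":0,"dz":0.34,"wx":0,"wy":0,"wz":0,"gripper":0},{"dx":0,"dy":0,"dz":0.48,"wx":0,"wy":0,"wz":0,"gripper":0}]'

```text
t: 12.72
eef_pos: [0.5413, -0.2143, 0.14]
orientation: [0.728, 0.568, 0.301, -0.237]
wrist_force: [0.8, -1.3, -2.9]
opening: 0.0557
```

Request:
arm_command --deltas '[{"dx":0,"dy":0,"dz":0.1,"wx":0,"wy":0,"wz":0,"gripper":0},{"dx":0,"dy":0,"dz":0.16,"wx":0,"wy":0,"wz":0,"gripper":0},{"dx":0,"dy":0,"dz":0.18,"wx":0,"wy":0,"wz":0,"gripper":0}]'

```text
t: 12.97
eef_pos: [0.5423, -0.2153, 0.1773]
orientation: [0.728, 0.569, 0.301, -0.234]
wrist_force: [0.1, 0.4, -3.5]
opening: 0.0559
```

```bash
python3 t.py .5414 -.2192 .2 76 0 0;  python3 - <<'E'
from h import *
crop(capture("scene"),50,30,350,270,2.5,"s12.png")
crop(capture("wrist"),0,0,640,480,1,"w12.png")
E
```

```text
t 12.97 d(scaled) [-0.004 -0.019  0.019] w(scaled) [-0.242  0.061 -0.   ] | mm [-0.9 -3.9  3.9] deg [-43.5  11.   -0. ] F [ 0.1  0.4 -3.5] open 0.0559 q [-0.94  0.59  1.41  0.58  1.69 -0.79]
```

View pics/s12.png

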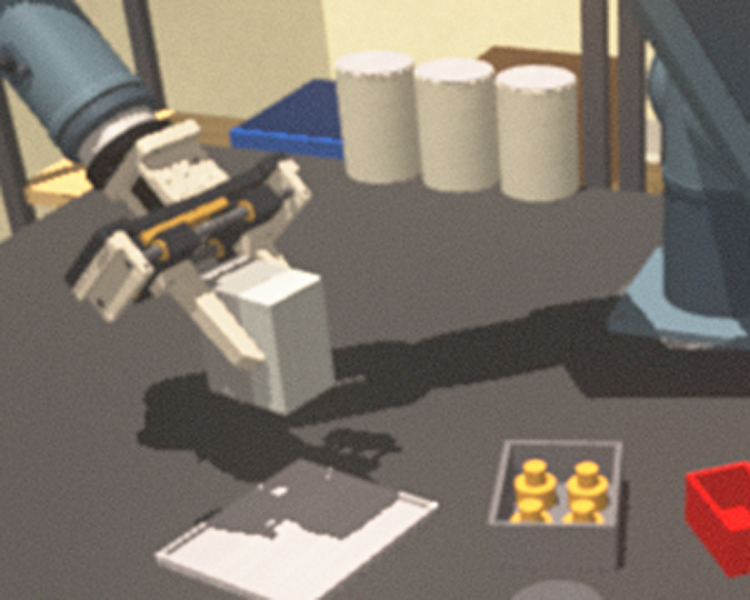

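View pics/w12.png

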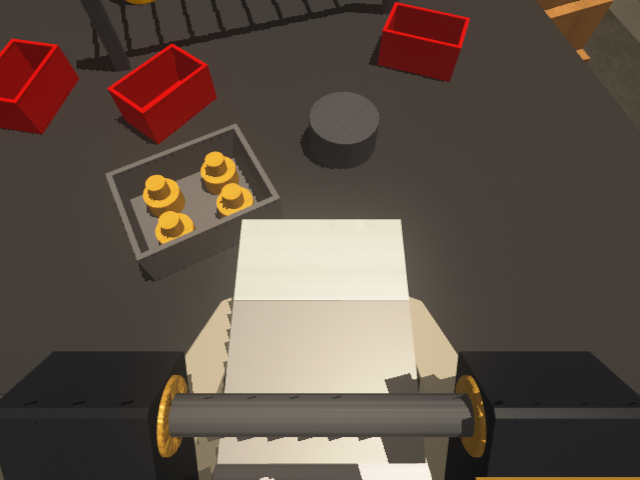

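Both are held with the joint closed (joint row 300 in the wrist view, as before). Second turn about the jaw axis.

Request:
arm_command --deltas '[{"dx":0,"dy":-0.005,"dz":0.02,"wx":-0.018,"wy":0.004,"wz":0,"gripper":0},{"dx":0,"dy":-0.008,"dz":0.04,"wx":-0.05,"wy":0.012,"wz":0,"gripper":0},{"dx":-0.002,"dy":-0.01,"dz":0.05,"wx":-0.084,"wy":0.021,"wz":0,"gripper":0},{"dx":-0.003,"dy":-0.014,"dz":0.05,"wx":-0.118,"wy":0.03,"wz":0,"gripper":0},{"dx":-0.004,"dy":-0.018,"dz":0.05,"wx":-0.152,"wy":0.038,"wz":0,"gripper":0}]'

```text
t: 13.48
eef_pos: [0.5405, -0.2188, 0.1838]
orientation: [0.781, 0.608, 0.113, -0.09]
wrist_force: [-0.5, 1.2, -4.2]
opening: 0.0559
```

```bash
python3 t.py .5414 -.2192 .19 76 -20 0
```

```text
t 13.48 d(scaled) [-0.003 -0.033 -0.058] w(scaled) [-0.197  0.049  0.001] | mm [ -0.6  -6.6 -11.5] deg [-35.5   8.8   0.2] F [-0.5  1.2 -4.2] open 0.0559 q [-0.74  0.4   1.46  0.26  1.43 -0.55]
```

Request:
arm_command --deltas '[{"dx":0,"dy":-0.006,"dz":0,"wx":-0.035,"wy":0.009,"wz":0,"gripper":0},{"dx":0,"dy":-0.012,"dz":0,"wx":-0.07,"wy":0.017,"wz":0,"gripper":0},{"dx":0,"dy":-0.018,"dz":0,"wx":-0.105,"wy":0.026,"wz":0,"gripper":0},{"dx":-0.002,"dy":-0.025,"dz":0,"wx":-0.14,"wy":0.035,"wz":0,"gripper":0},{"dx":-0.003,"dy":-0.03,"dz":0,"wx":-0.175,"wy":0.043,"wz":0,"gripper":0}]'

```text
t: 13.9
eef_pos: [0.5399, -0.2238, 0.1839]
orientation: [0.781, 0.609, -0.108, 0.085]
wrist_force: [0.4, 0.4, -3.9]
opening: 0.0559
```

```bash
python3 t.py .5414 -.2192 .16 76 -45 0
```

```text
t 13.90 d(scaled) [-0.008 -0.041 -0.186] w(scaled) [-0.157  0.039  0.   ] | mm [ -1.7  -8.3 -37.2] deg [-28.3   7.1   0. ] F [ 0.4  0.4 -3.9] open 0.0559 q [-0.41  0.34  1.54 -0.29  1.22 -0.07]
```

Request:
arm_command --deltas '[{"dx":-0.002,"dy":-0.01,"dz":-0.01,"wx":-0.035,"wy":0.009,"wz":0,"gripper":0},{"dx":-0.004,"dy":-0.02,"dz":-0.03,"wx":-0.07,"wy":0.017,"wz":0,"gripper":0},{"dx":-0.006,"dy":-0.03,"dz":-0.07,"wx":-0.105,"wy":0.026,"wz":0,"gripper":0},{"dx":-0.008,"dy":-0.038,"dz":-0.13,"wx":-0.138,"wy":0.034,"wz":0,"gripper":0},{"dx":-0.008,"dy":-0.041,"dz":-0.186,"wx":-0.157,"wy":0.039,"wz":0,"gripper":0}]'

```text
t: 14.32
eef_pos: [0.5377, -0.2305, 0.1444]
orientation: [0.727, 0.57, -0.301, 0.235]
wrist_force: [-0.2, -0.7, -4.4]
opening: 0.0558
```

```bash
python3 t.py .5414 -.2192 .07 76 -45 0;python3 - <<'E'
from h import *
crop(capture("scene"),50,30,350,270,2.5,"s13.png")
E
```

```text
t 14.32 d(scaled) [ 0.002 -0.008 -0.438] w(scaled) [-0.    -0.    -0.001] | mm [  0.5  -1.6 -87.7] deg [-0.1 -0.1 -0.2] F [-0.2 -0.7 -4.4] open 0.0558 q [-0.15  0.52  1.63 -0.84  1.24  0.48]
```

View pics/s13.png

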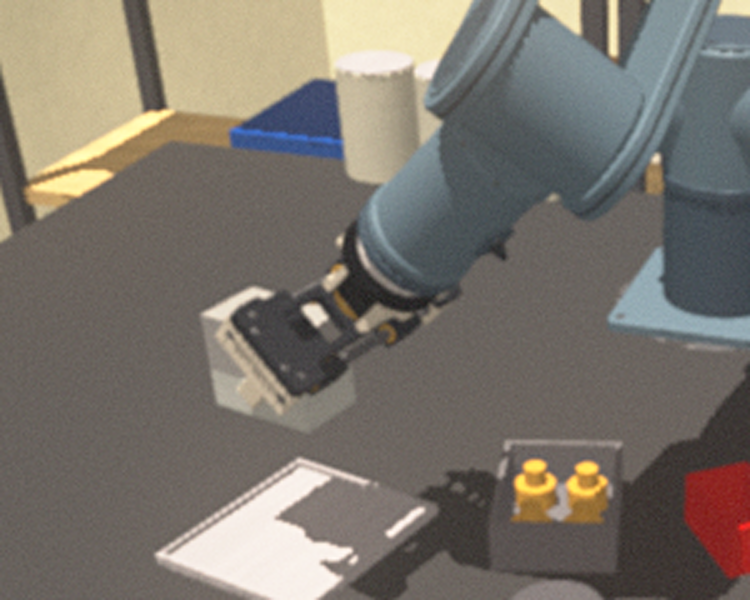

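The tray is below and the tin mouth down on top. Lowering.

Request:
arm_command --deltas '[{"dx":0,"dy":-0.003,"dz":-0.05,"wx":0,"wy":0,"wz":0,"gripper":0},{"dx":0,"dy":-0.006,"dz":-0.16,"wx":0,"wy":0,"wz":0,"gripper":0},{"dx":0.002,"dy":-0.006,"dz":-0.28,"wx":0,"wy":0,"wz":0,"gripper":0},{"dx":0.002,"dy":-0.006,"dz":-0.38,"wx":0,"wy":0,"wz":0,"gripper":0},{"dx":0.002,"dy":-0.006,"dz":-0.45,"wx":0,"wy":0,"wz":0,"gripper":0}]'

```text
t: 14.78
eef_pos: [0.5383, -0.2345, 0.0557]
orientation: [0.73, 0.569, -0.299, 0.234]
wrist_force: [-0.4, -0.2, -3.9]
opening: 0.0556
```

Request:
arm_command --deltas '[{"dx":0,"dy":0,"dz":-0.02,"wx":0,"wy":0,"wz":0,"gripper":0},{"dx":0,"dy":0,"dz":-0.04,"wx":0,"wy":0,"wz":0,"gripper":0},{"dx":0,"dy":0,"dz":-0.06,"wx":0,"wy":0,"wz":0,"gripper":0},{"dx":0,"dy":0,"dz":-0.07,"wx":0,"wy":0,"wz":0,"gripper":0},{"dx":0,"dy":0,"dz":-0.07,"wx":0,"wy":0,"wz":0,"gripper":0}]'

```text
t: 15.2
eef_pos: [0.5396, -0.2341, 0.0443]
orientation: [0.729, 0.569, -0.299, 0.236]
wrist_force: [0.1, -0.5, -4.1]
opening: 0.0559
```

```bash
python3 t.py .5414 -.2192 .036 76 -45 0;python3 - <<'E'
from h import *
crop(capture("scene"),50,80,350,320,2.5,"s14.png")
crop(capture("wrist"),0,0,640,480,1,"w14.png")
E
```

```text
t 15.20 d(scaled) [-0.007  0.01  -0.108] w(scaled) [-0.001  0.002  0.   ] | mm [ -1.4   2.  -21.6] deg [-0.2  0.3  0. ] F [ 0.1 -0.5 -4.1] open 0.0559 q [-0.16  0.66  1.68 -0.91  1.1   0.64]
```

View pics/s14.png

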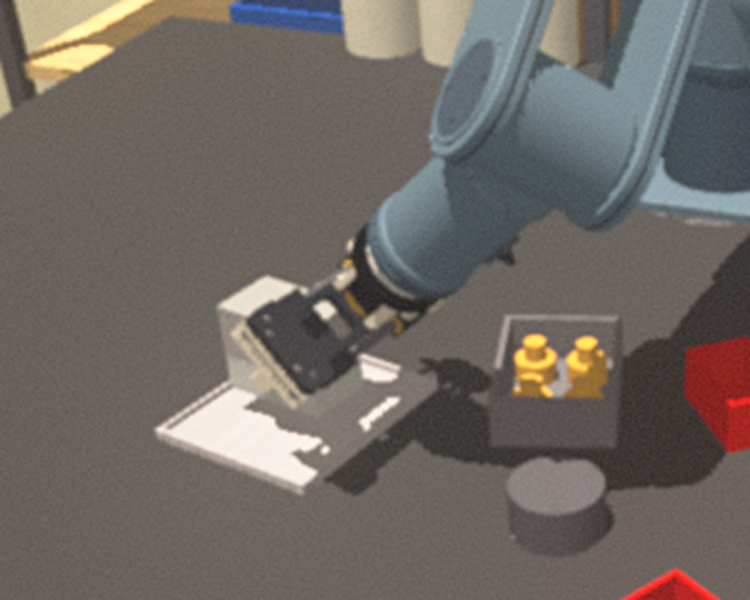

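View pics/w14.png

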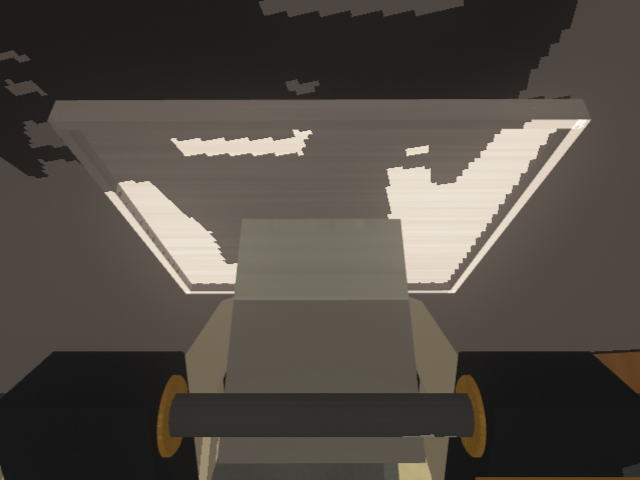

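Request:
arm_command --deltas '[{"dx":-0.003,"dy":0.005,"dz":-0.025,"wx":-0.001,"wy":0.002,"wz":0,"gripper":0},{"dx":-0.007,"dy":0.01,"dz":-0.05,"wx":-0.001,"wy":0.002,"wz":0,"gripper":0},{"dx":-0.007,"dy":0.01,"dz":-0.07,"wx":-0.001,"wy":0.002,"wz":0,"gripper":0},{"dx":-0.007,"dy":0.01,"dz":-0.085,"wx":-0.001,"wy":0.002,"wz":0,"gripper":0},{"dx":-0.007,"dy":0.01,"dz":-0.09,"wx":-0.001,"wy":0.002,"wz":0,"gripper":0}]'

```text
t: 15.72
eef_pos: [0.5374, -0.2318, 0.0249]
orientation: [0.727, 0.569, -0.303, 0.234]
wrist_force: [-0.6, -0.8, -3.3]
opening: 0.0558
```

Request:
arm_command --deltas '[{"dx":0,"dy":0,"dz":-0.008,"wx":0,"wy":0,"wz":0,"gripper":0},{"dx":0,"dy":0,"dz":-0.012,"wx":0,"wy":0,"wz":0,"gripper":0},{"dx":0,"dy":0,"dz":-0.012,"wx":0,"wy":0,"wz":0,"gripper":0}]'

```text
t: 15.97
eef_pos: [0.5378, -0.232, 0.0232]
orientation: [0.728, 0.569, -0.302, 0.235]
wrist_force: [0.3, 0.0, -2.7]
opening: 0.0563
```

```bash
python3 t.py .5414 -.2192 .034 76 -45 0
```

```text
t 15.97 d(scaled) [ 0.002 -0.001 -0.013] w(scaled) [-0.    -0.001 -0.   ] | mm [ 0.4 -0.1 -2.5] deg [-0.  -0.2 -0. ] F [ 0.3  0.  -2.7] open 0.0563 q [-0.15  0.69  1.69 -0.92  1.09  0.68]
```

Request:
arm_command --deltas '[{"dx":0,"dy":0,"dz":-0.004,"wx":0,"wy":0,"wz":0,"gripper":0},{"dx":0,"dy":0,"dz":-0.008,"wx":0,"wy":0,"wz":0,"gripper":0},{"dx":0,"dy":0,"dz":-0.008,"wx":0,"wy":0,"wz":0,"gripper":0}]'

```text
t: 16.22
eef_pos: [0.5379, -0.232, 0.0218]
orientation: [0.728, 0.569, -0.302, 0.235]
wrist_force: [1.2, 0.4, -3.1]
opening: 0.0561
```

```bash
python3 t.py .5414 -.2192 .034 76 -45 0
```

```text
t 16.22 d(scaled) [ 0.002 -0.001 -0.005] w(scaled) [-0.    -0.001 -0.   ] | mm [ 0.3 -0.1 -1.1] deg [-0.  -0.1 -0. ] F [ 1.2  0.4 -3.1] open 0.0561 q [-0.15  0.7   1.69 -0.92  1.08  0.68]
```

Request:
arm_command --deltas '[{"dx":0,"dy":0,"dz":-0.004,"wx":0,"wy":0,"wz":0,"gripper":0},{"dx":0,"dy":0,"dz":-0.006,"wx":0,"wy":0,"wz":0,"gripper":0},{"dx":0,"dy":0,"dz":-0.006,"wx":0,"wy":0,"wz":0,"gripper":0}]'

```text
t: 16.47
eef_pos: [0.5379, -0.232, 0.0212]
orientation: [0.728, 0.569, -0.302, 0.235]
wrist_force: [-0.5, 0.7, 1.5]
opening: 0.0559
```

```bash
python3 t.py .5414 -.2192 .034 76 -45 0
```

```text
t 16.47 d(scaled) [ 0.001 -0.001 -0.002] w(scaled) [ 0.    -0.001 -0.   ] | mm [ 0.3 -0.1 -0.5] deg [ 0.  -0.1 -0. ] F [-0.5  0.7  1.5] open 0.0559 q [-0.15  0.7   1.69 -0.92  1.08  0.68]
```

Contact at the expected height (wrist force z up by about 4.6 N). One slight press, then release.

Request:
arm_command --deltas '[{"dx":0,"dy":0,"dz":-0.002,"wx":0,"wy":0,"wz":0,"gripper":0},{"dx":0,"dy":0,"dz":-0.002,"wx":0,"wy":0,"wz":0,"gripper":0}]'

```text
t: 16.63
eef_pos: [0.5379, -0.232, 0.0212]
orientation: [0.728, 0.569, -0.303, 0.235]
wrist_force: [-3.3, 3.2, 6.1]
opening: 0.0561
```

Request:
arm_command --deltas '[{"dx":0,"dy":0,"dz":0,"wx":0,"wy":0,"wz":0,"gripper":0.7},{"dx":0,"dy":0,"dz":0,"wx":0,"wy":0,"wz":0,"gripper":0.8},{"dx":0,"dy":0,"dz":0,"wx":0,"wy":0,"wz":0,"gripper":1},{"dx":0,"dy":0,"dz":0,"wx":0,"wy":0,"wz":0,"gripper":1},{"dx":0,"dy":0,"dz":0,"wx":0,"wy":0,"wz":0,"gripper":1}]'

```text
t: 17.05
eef_pos: [0.5379, -0.2321, 0.0201]
orientation: [0.728, 0.569, -0.302, 0.235]
wrist_force: [0.2, -0.0, -1.0]
opening: 0.0847
```

Request:
arm_command --deltas '[{"dx":0.008,"dy":0.034,"dz":0.035,"wx":0,"wy":0,"wz":0,"gripper":1},{"dx":0.03,"dy":0.12,"dz":0.125,"wx":0,"wy":0,"wz":0,"gripper":1},{"dx":0.06,"dy":0.24,"dz":0.25,"wx":0,"wy":0,"wz":0,"gripper":1},{"dx":0.09,"dy":0.36,"dz":0.38,"wx":0,"wy":0,"wz":0,"gripper":1},{"dx":0.12,"dy":0.48,"dz":0.5,"wx":0,"wy":0,"wz":0,"gripper":1}]'

```text
t: 17.47
eef_pos: [0.5619, -0.1345, 0.1218]
orientation: [0.728, 0.569, -0.302, 0.234]
wrist_force: [0.7, -0.6, -0.9]
opening: 0.0931
```

Request:
arm_command --deltas '[{"dx":0.0,"dy":0.1,"dz":0.15,"wx":0,"wy":0,"wz":0,"gripper":1},{"dx":0.0,"dy":0.2,"dz":0.3,"wx":0,"wy":0,"wz":0,"gripper":1},{"dx":0.0,"dy":0.25,"dz":0.45,"wx":0,"wy":0,"wz":0,"gripper":1},{"dx":0.0,"dy":0.25,"dz":0.6,"wx":0,"wy":0,"wz":0,"gripper":1},{"dx":0.0,"dy":0.25,"dz":0.65,"wx":0,"wy":0,"wz":0,"gripper":1}]'

```text
t: 17.88
eef_pos: [0.5634, -0.0846, 0.2555]
orientation: [0.728, 0.569, -0.299, 0.237]
wrist_force: [0.7, -0.9, 0.8]
opening: 0.093
```

```bash
python3 t.py .5414 -.2192 .034 76 -45 0.1;python3 - <<'E'
from h import *
c=capture("scene");crop(c,50,80,350,320,2.5,"s15.png");crop(c,0,0,640,480,1,"s15b.png")
crop(capture("top"),340,160,540,320,4,"t15.png")
crop(capture("top"),0,0,640,480,1,"t15b.png")
E
```

```text
t 17.88 d(scaled) [-0.041 -0.395 -0.821] w(scaled) [-0.     0.002 -0.001] | mm [  -8.1  -78.9 -164.1] deg [-0.   0.3 -0.1] F [ 0.7 -0.9  0.8] open 0.0930 q [ 0.09  0.48  1.38 -0.73  1.58  0.44]
```

View pics/s15.png

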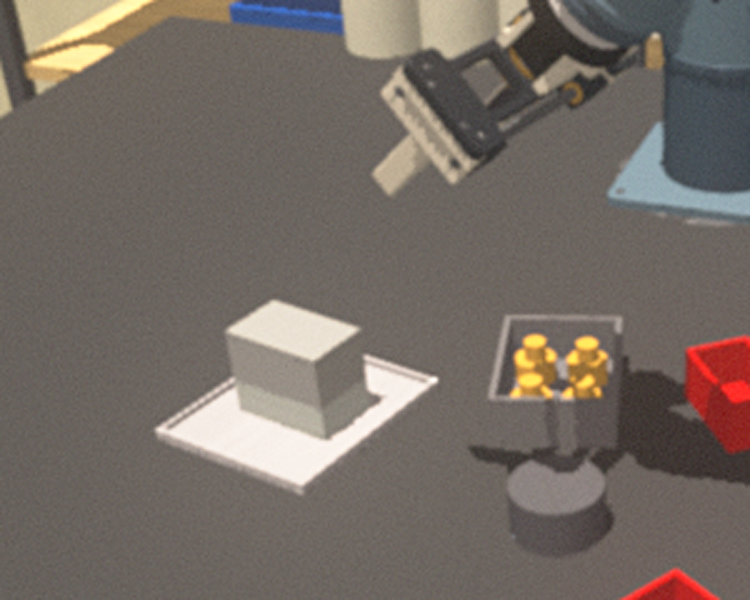

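View pics/t15.png

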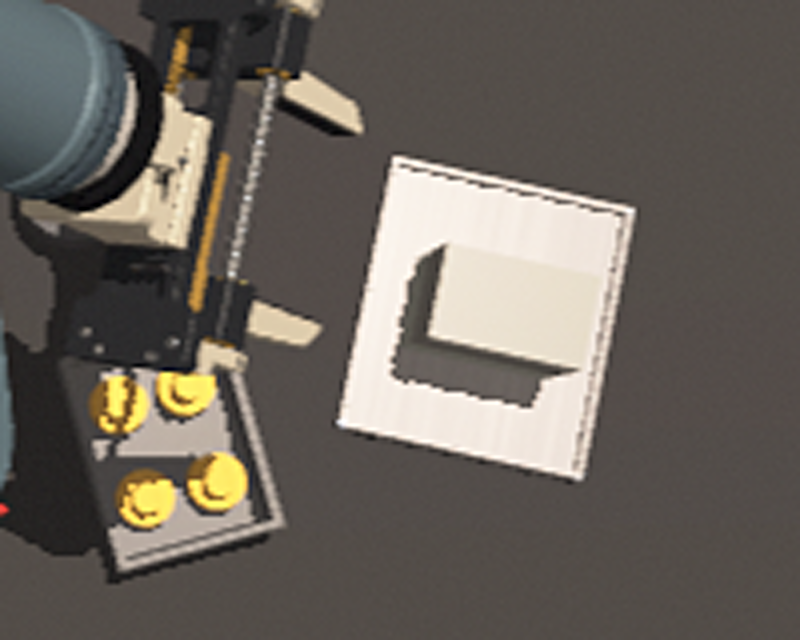

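View pics/t15b.png

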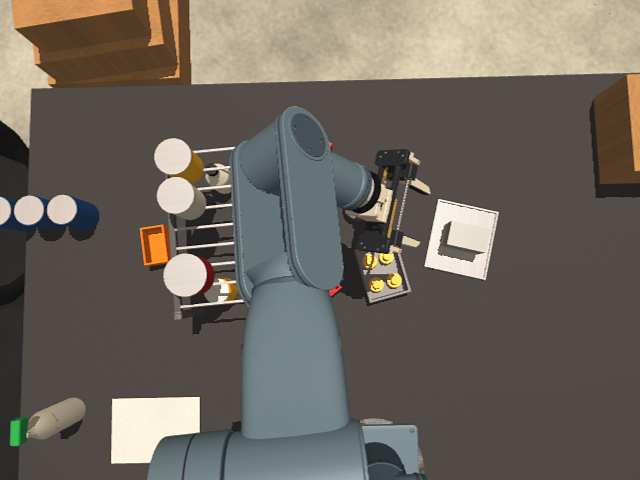

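View pics/s15b.png

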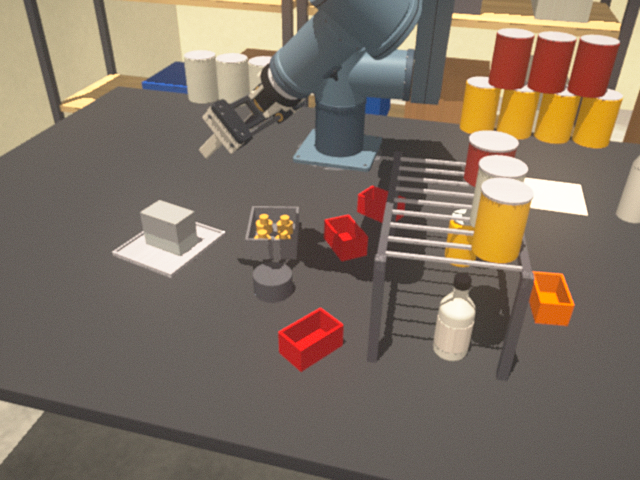

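Run:
```python
from h import *
c=capture("top")
P=np.array([ray(c,u/4+340,v/4+160,.080) for u,v in [(445,242),(604,276),(577,370),(430,338)]])
print(P.mean(0).round(4),np.linalg.norm(P[0]-P[1]).round(4),np.linalg.norm(P[3]-P[2]).round(4),np.linalg.norm(P[0]-P[3]).round(4))
s=capture("scene")
for p in [(.539,-.227,.080),(.539,-.227,.034)]: print(np.round(proj(s,p),1))
o=bot.get_obs();print(o["t"],np.abs(o["qvel"]).max().round(4))
```

```text
[ 0.5371 -0.2242  0.08  ] 0.0929 0.0856 0.0565
[166.9 210.9]
[170.  230.4]
18.1333 0.0135
```

Run:
```python
from station import order
print(order.hand_in())
```

```text
the job is handed in; nothing more can be done
None
```

The pair is out from under the shelf and turned over. It stands tin mouth down on the tray in the middle of the drip pan, with the gripper clear of it. I handed in at about 18 s of the 62 s allowed.

**How it was done:**
1. I gripped the pair across its 56 mm width with the pads over the joint, leaning 45°, and pulled it out.
2. I turned it 90° about the jaw axis and stood it on its end in the pan.
3. I let go, gripped it again from the other side, and turned it the second 90°.
4. I lowered it until it touched the pan floor, then released it and backed away.

**Last checks:**
- **Flatness and joint:** the scene picture shows the pair upright with the joint closed. The pan floor was met at the expected height; the wrist force rose about 9 N in all while setting it down.
- **Position:** the top camera puts the tin at (0.537, -0.224), about 3 mm from the pan's middle at (0.539, -0.227). That is about the camera's accuracy.
- **Other things:** the bottle and grease tin look untouched in the last pictures. The can is mostly hidden behind the shelf in them, but what shows of it looks unmoved. I did not re-measure any of the three.
- **Forces:** the highest wrist force I read was about 8 N. I only read it at the end of each move.

**Disagreements:** at the regrasp, the first wrist and top-camera readings of the joint differed by about 6 mm. A closer look agreed with the arm's own record to under 1 mm. In the last top picture the tin's two long sides measured 93 and 86 mm against a true 90 mm, because I picked the corner pixels by hand.

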